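Reverse dried probes in a spring clip and load the calibrator turntable

TASK

The temperature probes have dried in the white stand with their plugs down in its channels and must go into the calibrator the other way round: first swing the calibrator's turntable fully round until it clicks into the loading position, its slots facing the robot. Then, one probe at a time, red first, then yellow, then blue (whichever are there): snap the probe by its neck into the spring clip, let go of it there, take it again by the other end, and lay it in the slot edged in its own colour, shaft in the slot and plug sticking out. When all are in, swing the turntable fully back until it clicks into the measuring position, plugs at the blue readout bar, and leave the bottle, beaker and orange tube rack where they stand.

Things in the scene. Friction and masses are not known exactly. Their poses are not given: they have to be found in the camera images.
- stand_mid (a point): white drying stand, fixed. Point: where a probe's middle lies in the middle channel, 55 mm above the bench. 3 channels along x, at y = -65, 0, 65 mm, any colour in any. A stored probe's plug lies to +x in a channel 30 mm wide (x 22 to 112 mm, walls 37 mm above the axis); neck and shaft stick out to -x, free, over a foot 8 mm high.
- stand: the same stand: origin on the bench under stand_mid, same axes. Foot 238 x 210 mm (x -118 to 120 mm), 92 mm high over the channels. The shafts' ends lie on a crossbar at x -85 to -95 mm, its top 49 mm above the bench. An end stop at x -112 to -117 mm, 65 mm high, keeps them from sliding out. Channel floors are 44 mm above the bench; their far ends are closed.
- red_mid (a point): temperature probe, straight, 196 mm long, 0.14 kg, balanced about its middle; None if absent. Point: on its axis at mid-length; x points to the shaft tip. From 18 to 98 mm along +x: steel shaft, 12 mm round. From -18 to 18 mm: steel neck, 16 mm round. From -18 to -98 mm: square red plug, 22 x 22 mm (black trim at its end is look only).
- yellow_mid (a point): temperature probe, straight, 196 mm long, 0.14 kg, balanced about its middle; None if absent. Point: on its axis at mid-length; x points to the shaft tip. From 18 to 98 mm along +x: steel shaft, 12 mm round. From -18 to 18 mm: steel neck, 16 mm round. From -18 to -98 mm: square yellow plug, 22 x 22 mm (black trim at its end is look only).
- blue_mid (a point): temperature probe, straight, 196 mm long, 0.14 kg, balanced about its middle; None if absent. Point: on its axis at mid-length; x points to the shaft tip. From 18 to 98 mm along +x: steel shaft, 12 mm round. From -18 to 18 mm: steel neck, 16 mm round. From -18 to -98 mm: square blue plug, 22 x 22 mm (black trim at its end is look only).
- red_tip (a point): point on the red probe's axis, 90 mm from its middle, 8 mm short of the shaft's tip
- yellow_tip (a point): point on the yellow probe's axis, 90 mm from its middle, 8 mm short of the shaft's tip
- blue_tip (a point): point on the blue probe's axis, 90 mm from its middle, 8 mm short of the shaft's tip
- clip_seat (a point): spring clip, fixed: two brass sprung jaws, 26 mm long in x, either side of a saddle. Point: where the middle of a clipped probe lies, 60 mm above the bench; x runs along the probe (either way round), y across the jaws. Their round lips, 7 mm above the point, stand 10 mm apart at rest; each gives way at 2 to 3 N. Pressed down with 5 to 15 N the neck snaps in and rests on the saddle; pull it straight up to take it out.
- clip: the same clip: origin on the bench under clip_seat, same axes. Grey foot 90 x 100 mm, 10 mm high; jaws 26 x 33 mm over all, 73 mm high. Farther than 13 mm from the middle along x there is only the foot below a clipped probe, so plug and shaft are free to be gripped.
- drum (a joint): turntable angle, rad, growing counter-clockwise from above: 0 = measuring position (slot mouths at the blue readout bar), 1.571 = loading position; both are end stops. A sprung ball clicks over a bump 0.11 rad before each stop and keeps the table there (about 10 N at the post to pass). Elsewhere it stays where it is left (friction 0.15 N m).
- drum_axis (a point): turntable's axis at the top of its disc (270 mm across), 35 mm above the bench. Does not turn; +y points to the readout bar (174 to 196 mm away, 240 mm long, 95 mm high).
- post (a point): upright round steel post to turn the table by, 18 mm across, 110 mm from the axis on the side away from the slot mouths. Point: on its axis in the middle of its black grip, 130 mm above the bench; the post ends 17 mm higher. The block with the slots is 95 mm high, 27 mm from the post's axis.
- slot_red (a point): slot edged in red, in the grey block on the turntable. Point: where the red probe's middle belongs, 70 mm above the bench. Turns with the table: +y out of the mouth (plug side), shaft to -y. Open on top, 22 mm wide, floor 8 mm below and walls 25 mm above the point, y 14 to -105 mm, then closed. The plug's end rests on a bar at y 77 to 87 mm; else only the disc lies below it. Slots 65 mm apart.
- slot_yellow (a point): slot edged in yellow, in the grey block on the turntable. Point: where the yellow probe's middle belongs, 70 mm above the bench. Turns with the table: +y out of the mouth (plug side), shaft to -y. Open on top, 22 mm wide, floor 8 mm below and walls 25 mm above the point, y 14 to -105 mm, then closed. The plug's end rests on a bar at y 77 to 87 mm; else only the disc lies below it. Slots 65 mm apart.
- slot_blue (a point): slot edged in blue, in the grey block on the turntable. Point: where the blue probe's middle belongs, 70 mm above the bench. Turns with the table: +y out of the mouth (plug side), shaft to -y. Open on top, 22 mm wide, floor 8 mm below and walls 25 mm above the point, y 14 to -105 mm, then closed. The plug's end rests on a bar at y 77 to 87 mm; else only the disc lies below it. Slots 65 mm apart.
- bottle_mid (a point): bystander: white bottle, 66 mm across, 150 mm high; point half-way up
- tube_rack_mid (a point): bystander: orange tube rack, 85 x 85 mm, 72 mm high with its tubes; point 25 mm up
- beaker_mid (a point): bystander: glass beaker, 70 mm across, 90 mm high; point half-way up
There are look-alikes about, which are no part of the job. Leave any turquoise look-alike of the clip alone. Leave any turquoise look-alike of the part that bears red_mid alone.

How it is judged:
By the outcome, as a careful person would: the job done as asked, in the order asked, and still so for the second after the job is handed in, with the robot touching nothing.
Of probe_red, probe_yellow, probe_blue only 2 to 3 are there at a start; the rules pass over those that are not, and their reading is None.
At some moment in a run one of probe_red, probe_yellow, probe_blue may be knocked a few centimetres aside while the robot is not near it.
It also fails if it takes over 210 s, if anything falls off the work surface, if the arm or the gripper's body presses on something with over 40 N, if the wrist force passes 120 N, or if a joint passes its speed limit or range.

ROBOT

A 6-joint arm with a two-finger parallel gripper is mounted at the origin on the work surface. World frame = base frame: x ahead of the robot, y to its left, z up, the work surface at z = 0. Lengths are in m, angles in rad, forces in N, time in s.
With the tool pointing down it reaches from about 0.425 to 0.925 m from the base axis. Payload 12.5 kg.
Tool frame: the origin (TCP) lies at the very end of the fingers, on their centre line; the grasp point (between the pads) lies manip.tcp_to_grasp behind it (manip.tcp_to_grasp is the distance from the TCP to the grasp point, in m); z points along the fingers, y is the direction in which the jaws open and shut (so a half turn about z gives the same grasp; the last joint's range is limited). The gripper opens to 85 mm and grips with 20 to 120 N. Pads are 22 mm wide; open, the fingers measure 114 mm over their backs; the gripper's body (76 mm by 85 mm) begins 54 mm behind the grasp point. The pads swing forward as they close: fully open they stand 13 mm farther back than shut.
Start: joints at [1.21, 0.491, 1.559, -0, 1.092, -0.106], TCP at [0.158, 0.605, 0.231] pointing down, gripper open.
Joint ranges: [-3.1, 3.1], [-0.84, 2.19], [0.05, 2.79], [-1.13, 4.28], [0.06, 2.93], [-2.69, 2.69]. Speed limits (rad/s): [2.22, 2.22, 2.79, 3.14, 3.14, 3.14].

INTERFACE

Orientations are given as a 3x3 rotation matrix whose columns are the frame's x, y, z axes.
In Python, from station import manip, imaging, job gives the robot as it stands.
- The arm moves only by the tool arm_command, never from a script. Its argument "series" is one flat list of numbers, 7 for each row, row after row: the shift along the tool's x, y, z in mm, then the turn, a rotation vector about the tool's x, y, z in degrees, then the finger opening in mm, from 0 to 85.4. In form: [tx, ty, tz, wx, wy, wz, hand, tx, ty, tz, wx, wy, wz, hand, ...]. A call has 1 to 12 rows; each row is the pose to reach, as a shift and turn from the pose commanded when the call began, along the tool's axes at that moment; what a row does not reach only later rows make up. A row lasts 1/8 s, in which the tool goes at most 62.5 mm and 10.7 degrees, less where a joint would pass 70% of its speed; a pose out of reach is approached as far as the arm can. A call with a gripper value outside its range is refused whole. The fingers move at their own pace and stop on an object; the grip force is fixed at half the most. Time passes only in rows, so rows that repeat a pose let the fingers close. It gives the time, the measured TCP pose, the force and the opening at its end, in the units of the state.
- manip.state(): the state, without advancing time (a new reading comes with each control period).
- imaging.read_camera(name): name is "scene" or "side" or "wrist"; returns a dict with "frame" (480x640x3 uint8, red, green, blue), "z_map" (480x640 float32, m along the optical axis (not along the pixel's ray), 0 where there is no reading), "fx", "fy", "cx", "cy" (pixels), "xyz" and "orientation" of the camera in the world; the wrist camera has in their place "mount" (4x4, takes a point from camera to tool coordinates, whose origin is the TCP and whose axes are the flange's). Camera axes: x right, y up, looking along -z (the intrinsics and any distortion apply to the point x, -y, -z); pixel columns grow to the right and rows downward; lengths in m; the calibration is good to about 2 mm. The wrist camera is an equidistant fisheye: a pixel r from the principal point sees the ray r / f radians off the axis. A picture is of the moment at which its call begins: read the wrist's pose just before it.
- job.job_done(): hands the job in, once; it reports no verdict.
The state is a dict: "clock": time; "qpos": joint angles; "qd": joint speeds; "effort": joint torques, N m; "ee_pos": TCP position; "orientation": TCP orientation; "force": force on the tool from outside, world axes, zero at the start; "ft_torque": the same for the moment, N m; "opening": finger opening in m.
Only numpy, scipy, OpenCV 4.12 (cv2) and the standard library are available. Lean on these libraries where they do the work, as an engineer would, in place of code of your own. Each camera call takes 0.05 s, during which the arm holds its last target. There are 200 camera calls.

## Working session

There is one attempt and no reset: what is moved stays moved. The work goes in short steps, Python scripts to look and compute and a tool call to move; the robot and the scene stay as the last step left them, time stands still between calls to the robot, and variables do not carry over. Pictures are saved under pics/ and viewed, about 12 in all and at most 16, crops included, and the job is handed in when it is done.

Besides the shell and the picture viewer there is one more tool, called after ">>>" by a JSON object that holds its "op" and its "data", one argument or row to a line. arm_command: Moves the arm, as the interface text tells. Its arguments: {"type":"object","properties":{"series":{"type":"array"}},"required":["series"]}

```bash
ls; mkdir -p pics; python3 - <<'E'
from station import manip, imaging, job
import cv2,numpy as np
s=manip.state();print(s, manip.tcp_to_grasp)
for n in ["scene","side"]:
    c=imaging.read_camera(n)
    cv2.imwrite(f"pics/{n}0.png",c["frame"][:,:,::-1]); np.savez(f"pics/{n}0.npz",**c)
    print(n,c["fx"],c["cx"],c["cy"],c["xyz"],c["orientation"],[k for k in c])
E
```

```text
pics
{'clock': 0.0, 'qpos': array([ 1.21038947e+00,  4.91562103e-01,  1.55943849e+00, -3.11999201e-06,
        1.09172176e+00, -1.05626666e-01]), 'qd': array([ 0.00023844,  0.00038897, -0.00014086, -0.00035307, -0.00045889,
       -0.00073223]), 'effort': array([ 2.16373832e-03, -6.18471122e+01, -2.61591607e+01, -1.02747467e-04,
        4.10646200e-03,  4.89709009e-05]), 'ee_pos': array([0.15743519, 0.60461308, 0.23072994]), 'orientation': array([[-9.67719059e-01,  2.52031082e-01, -3.95804254e-04],
       [ 2.52031366e-01,  9.67718487e-01, -1.05809916e-03],
       [ 1.16353217e-04, -1.12369781e-03, -9.99999362e-01]]), 'force': array([-0.66714901, -0.55250518,  0.33261815]), 'ft_torque': array([ 0.05664007, -0.02702814, -0.00467551]), 'opening': 0.08539442384361418} 0.0187
scene 580.657950987437 317.71515944092266 247.88779020911213 [1.2436029  0.46454501 1.26401978] [[-0.65292758 -0.59726408  0.46579094]
 [ 0.7573252  -0.50505437  0.41397901]
 [-0.01200505  0.62305353  0.78208706]] ['frame', 'z_map', 'fx', 'fy', 'cx', 'cy', 'xyz', 'orientation']
side 439.57252027141845 315.58264374795414 246.60467200065042 [ 0.34050376 -0.684392    0.83666211] [[ 9.26694254e-01  2.92613681e-01 -2.35828312e-01]
 [-3.75815864e-01  7.22270262e-01 -5.80592891e-01]
 [ 4.42353100e-04  6.26660117e-01  7.79292565e-01]] ['frame', 'z_map', 'fx', 'fy', 'cx', 'cy', 'xyz', 'orientation']
```

View pics/scene0.png

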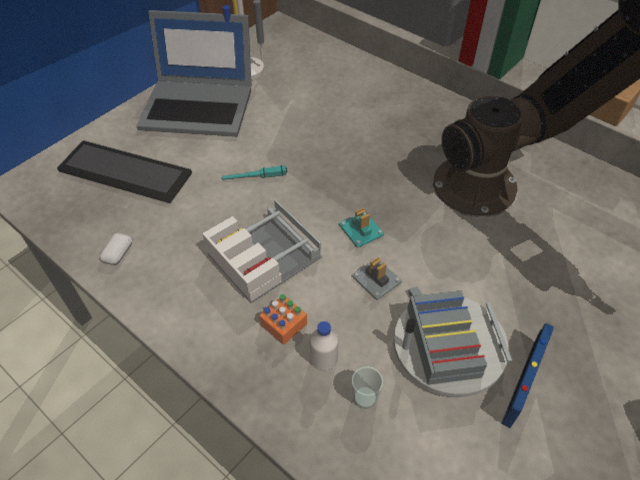

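View pics/side0.png

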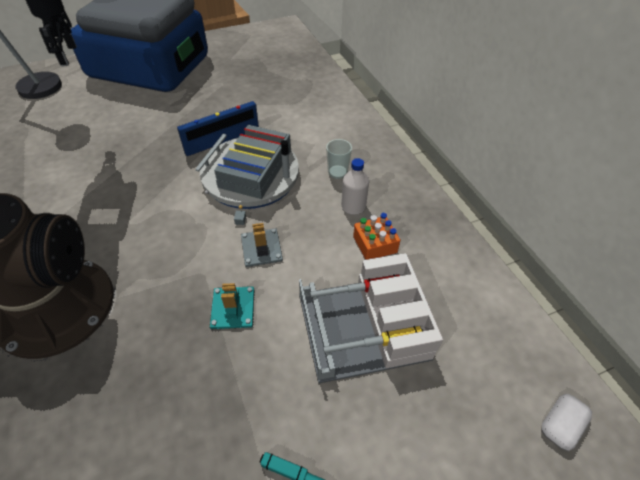

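The scene shows red and yellow probes in the outer stand channels (scene ~(262,267) and (230,237)), with no blue one. The clip is at (377,275) and the turquoise decoy at (361,228). The turntable is at (450,345), with its post at (408,340) and the readout bar at (530,375). Next I'll build a top-down map from the depth.

```bash
cat > h.py <<'E'
import numpy as np, cv2
from scipy.spatial.transform import Rotation as R
def cloud(c):
    v,u=np.mgrid[0:480,0:640]; z=c["z_map"]
    p=np.stack([(u-c["cx"])/c["fx"]*z,-(v-c["cy"])/c["fy"]*z,-z],-1)
    return p@np.array(c["orientation"]).T+c["xyz"]
def topdown(clouds,x0,x1,y0,y1,mm):
    W=int((y1-y0)*1000/mm);H=int((x1-x0)*1000/mm)   # up = +x, left = +y
    img=np.zeros((H,W,3),np.uint8);hz=np.full((H,W),-1.)
    for P,F,ok in clouds:
        P=P[ok];F=F[ok];o=np.argsort(P[:,2]);P=P[o];F=F[o]
        i=((x1-P[:,0])*1000/mm).astype(int);j=((y1-P[:,1])*1000/mm).astype(int)
        k=(i>=0)&(i<H)&(j>=0)&(j<W);i,j,P,F=i[k],j[k],P[k],F[k]
        k=P[:,2]>hz[i,j];i,j,P,F=i[k],j[k],P[k],F[k]
        img[i,j]=F[:,::-1];hz[i,j]=P[:,2]
    return img,hz
E
python3 - <<'E'
from h import *
cl=[]
for n in ["scene","side"]:
    c=dict(np.load(f"pics/{n}0.npz"));P=cloud(c);ok=(c["z_map"]>0)&(P[...,2]<.3)&(P[...,2]>-.05)
    b=P[ok][(np.abs(P[ok][:,0]-.5)<.3)&(np.abs(P[ok][:,1]-.1)<.4)]
    print(n,np.median(b[b[:,2]<.02][:,2]))
    cl.append((P,c["frame"],ok))
    h=cv2.cvtColor(c["frame"],cv2.COLOR_RGB2HSV)
    W=(np.abs(P[...,0]-.6)<.4)&(np.abs(P[...,1]-.1)<.6)&ok&(P[...,2]>.025)
    for nm,lo,hi in [("red",(0,150,60),(6,255,255)),("yellow",(22,130,80),(34,255,255)),("blue",(108,130,60),(125,255,255)),("brass",(10,100,60),(21,255,255))]:
        m=(cv2.inRange(h,lo,hi)>0)&W
        nn,l,st,ce=cv2.connectedComponentsWithStats(m.astype(np.uint8))
        for i in range(1,nn):
            if st[i,4]>25: q=P[l==i]; print(n,nm,st[i],ce[i].round(),np.median(q,0).round(3),np.percentile(q,[3,97],axis=0).round(3).tolist())
img,hz=topdown(cl,.1,.95,-.35,.55,2)
cl1,_=topdown(cl,.1,.95,-.35,.55,1.2)
cv2.imwrite("pics/top0.png",cv2.resize(cl1,None,fx=.95,fy=.84,interpolation=cv2.INTER_NEAREST) if 0 else cv2.resize(img,None,fx=1.4,fy=1.4,interpolation=cv2.INTER_NEAREST))
E
```

```text
scene 0.0019708122936330508
scene red [250 260  16  11  38] [257. 265.] [ 0.674 -0.252  0.068] [[0.652, -0.257, 0.064], [0.696, -0.244, 0.074]]
scene red [430 345  50   7  65] [456. 348.] [0.565 0.273 0.098] [[0.528, 0.235, 0.093], [0.607, 0.307, 0.102]]
scene red [433 356  51   7  64] [457. 359.] [0.587 0.29  0.098] [[0.547, 0.255, 0.093], [0.627, 0.326, 0.101]]
scene yellow [423 320  48   8  67] [447. 324.] [0.525 0.221 0.097] [[0.487, 0.187, 0.092], [0.564, 0.258, 0.101]]
scene yellow [426 331  49   7  63] [450. 333.] [0.541 0.242 0.097] [[0.505, 0.206, 0.094], [0.583, 0.278, 0.101]]
scene blue [416 297  47   7  51] [439. 300.] [0.482 0.175 0.098] [[0.443, 0.137, 0.095], [0.521, 0.21, 0.102]]
scene blue [419 310  25   3  26] [431. 311.] [0.523 0.175 0.098] [[0.501, 0.155, 0.092], [0.54, 0.194, 0.102]]
scene blue [318 322  12  11 108] [324. 327.] [0.743 0.032 0.151] [[0.729, 0.02, 0.147], [0.753, 0.044, 0.156]]
scene blue [537 332  11  14  64] [543. 341.] [0.424 0.412 0.096] [[0.4, 0.404, 0.093], [0.436, 0.42, 0.101]]
scene blue [531 347  14  14  55] [538. 354.] [0.463 0.42  0.096]
[... 1656 characters left out ...]
.226, 0.098]]
side blue [352 159  12  11 114] [357. 164.] [0.735 0.025 0.149] [[0.724, 0.014, 0.138], [0.749, 0.04, 0.151]]
side blue [223 165  37  10  64] [241. 170.] [0.484 0.173 0.095] [[0.449, 0.138, 0.072], [0.519, 0.213, 0.098]]
side brass [354 217  46  39 840] [375. 238.] [ 0.717 -0.133  0.048] [[0.687, -0.152, 0.027], [0.764, -0.073, 0.059]]
side brass [253 223  13  24 229] [259. 234.] [ 0.468 -0.029  0.063] [[0.457, -0.033, 0.033], [0.482, -0.0, 0.073]]
side brass [222 283  13   8  83] [229. 287.] [ 0.364 -0.143  0.07 ] [[0.353, -0.151, 0.051], [0.375, -0.137, 0.074]]
side brass [222 294  14  13 147] [229. 300.] [ 0.356 -0.168  0.059] [[0.346, -0.172, 0.035], [0.366, -0.161, 0.074]]
```

View pics/top0.png

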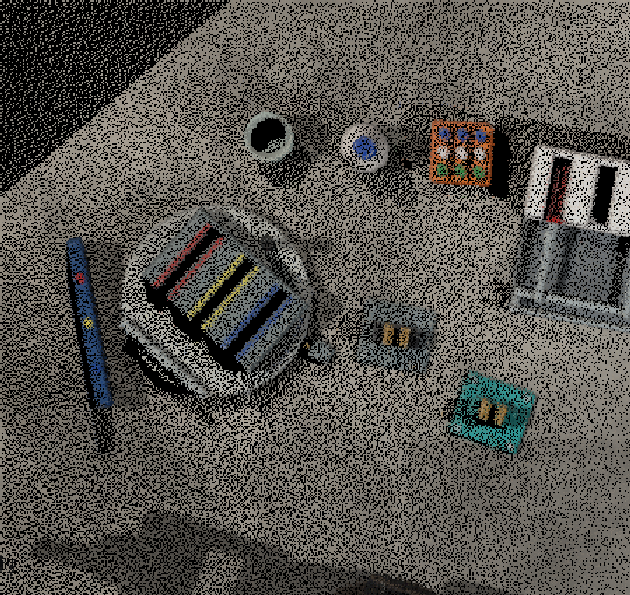

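The top-down map shows:
- The table stands half-way, at about 0.67 rad. Its mouths point lower-left and the post is at map (268,248), about (0.596, 0.166).
- The clip is at about (0.470, -0.015), and the stand is at right with its +x about -10° from world x.

I'll go above the post first.

```bash
cat >> h.py <<'E'
def rel(s,g,yaw,tg=0.0187):
    """row from state s to: grasp point g (m), tool down, tool y axis at angle yaw (deg) in world"""
    Rm=s["orientation"]; y=np.radians(yaw); yy=np.array([np.cos(y),np.sin(y),0]); zz=np.array([0,0,-1.])
    Rt=np.stack([np.cross(yy,zz),yy,zz],1); p=np.array(g)+[0,0,-tg]
    t=Rm.T@(p-s["ee_pos"])*1000; w=R.from_matrix(Rm.T@Rt).as_rotvec(degrees=True)
    return t.round(1).tolist(),w.round(1).tolist()
def wrist(s,c):
    M=np.array(c["mount"]); Rw=s["orientation"]@M[:3,:3]; o=s["ee_pos"]+s["orientation"]@M[:3,3]
    return o,Rw
def ray(c,Rw,uv):
    uv=np.atleast_2d(uv).astype(float); a=(uv[:,0]-c["cx"])/c["fx"]; b=(uv[:,1]-c["cy"])/c["fy"]
    r=np.hypot(a,b)+1e-12; d=np.stack([np.sin(r)*a/r,-np.sin(r)*b/r,-np.cos(r)],1)
    return d@Rw.T
def onplane(c,s,uv,z):
    o,Rw=wrist(s,c); d=ray(c,Rw,uv); return o+d*((z-o[2])/d[:,2])[:,None]
def wcloud(c,s):
    o,Rw=wrist(s,c); v,u=np.mgrid[0:480,0:640]; d=ray(c,np.eye(3),np.stack([u.ravel(),v.ravel()],1))
    z=c["z_map"].ravel(); P=d*(z/-d[:,2])[:,None]; return (P@Rw.T+o).reshape(480,640,3)
def grab(n):
    from station import manip,imaging
    s=manip.state(); c=imaging.read_camera("wrist"); cv2.imwrite(f"pics/{n}.png",c["frame"][:,:,::-1]); return s,c
E
python3 - <<'E'
from h import *; from station import manip
print(rel(manip.state(),(.596,.166,.25),48.5))
E
```

```text
([-535.0, -314.0, -0.3], [-0.1, 0.0, 26.9])
```

>>> {"op": "arm_command", "data": {
  "series": [-535,-314,0,0,0,27,85,-535,-314,0,0,0,27,85,-535,-314,0,0,0,27,85,-535,-314,0,0,0,27,85,-535,-314,0,0,0,27,85,-535,-314,0,0,0,27,85,-535,-314,0,0,0,27,85,-535,-314,0,0,0,27,85,-535,-314,0,0,0,27,85,-535,-314,0,0,0,27,85,-535,-314,0,0,0,27,85,-535,-314,0,0,0,27,85]
}}

```text
clock: 1.6
ee_pos: [0.5956, 0.1662, 0.2308]
orientation: [[-0.748, 0.664, -0.001], [0.664, 0.748, 0.0], [0.001, -0.001, -1.0]]
force: [-0.7, 0.7, -0.0]
opening: 0.0851
```

```bash
python3 - <<'E'
from h import *
s,c=grab("w1"); print(c["fx"],c["cx"],c["cy"],np.array(c["mount"]).round(4).tolist(),(c["z_map"]>0).mean(),s["ee_pos"],s["qpos"])
np.savez("pics/w1.npz",s=s,c=c)
E
```

```text
371.64829954431775 317.690524220267 244.38407438307598 [[0.0006, 0.9458, 0.3248, 0.0825], [1.0, -0.0005, -0.0005, -0.0005], [-0.0003, 0.3248, -0.9458, -0.1436], [0.0, 0.0, 0.0, 1.0]] 0.9959700520833333 [0.59559114 0.16621171 0.23082909] [ 1.65261005e-01  4.82250004e-01  1.57589912e+00  2.95090459e-04
  1.08457539e+00 -6.79178086e-01]
```

View pics/w1.png

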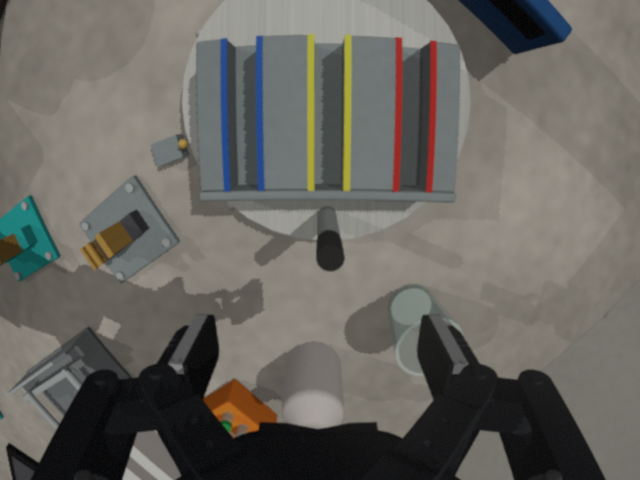

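The wrist view shows the post with its top at about (331,258), between the fingers, and the block's three slots above it. Next I measure the post, slots and clip.

```bash
cat >> h.py <<'E'
COL={"red":((0,150,60),(6,255,255)),"yellow":((22,130,80),(34,255,255)),"blue":((108,130,60),(125,255,255)),"brass":((8,120,40),(21,255,255))}
def blobs(c,col,amin=60):
    h=cv2.cvtColor(c["frame"],cv2.COLOR_RGB2HSV); m=cv2.inRange(h,*COL[col])
    n,l,st,ce=cv2.connectedComponentsWithStats(m)
    return [(st[i],np.argwhere(l==i)[:,::-1]) for i in range(1,n) if st[i,4]>=amin]
E
python3 - <<'E'
from h import *
f=np.load("pics/w1.npz",allow_pickle=True); s=f["s"].item();c=f["c"].item()
P=wcloud(c,s)
top=P[252:264,325:337].reshape(-1,3); print("post cloud",np.median(top,0), "plane",onplane(c,s,[(331,258)],.147))
g=P[330:430,480:600].reshape(-1,3);print("bench",np.median(P[250:300,540:600].reshape(-1,3),0))
cs={}
for k in ("red","yellow","blue"):
    for st,px in blobs(c,k,200):
        q=onplane(c,s,px,.095); m=q.mean(0); 
        d=np.linalg.svd(q-m,full_matrices=False)[2][0]; t=(q-m)@d
        print(k,st,m.round(4),"ang",np.degrees(np.arctan2(d[1],d[0])).round(1),np.ptp(t).round(3),"cloudz",np.median(P[px[:,1],px[:,0],2]).round(4))
for st,px in blobs(c,"brass",60): print("brass",st,np.median(P[px[:,1],px[:,0]],0))
E
```

```text
post cloud [0.60390682 0.16955045 0.14859329] plane [[0.60485476 0.16914537 0.147     ]]
bench [0.87908989 0.35423765 0.00124   ]
red [393  38   9 153 878] [0.568  0.2705 0.095 ] ang -41.5 0.118 cloudz 0.0969
red [426  41  10 151 877] [0.5855 0.2907 0.095 ] ang -41.5 0.118 cloudz 0.0967
yellow [308  35   6 155 928] [0.5247 0.2215 0.095 ] ang -41.7 0.118 cloudz 0.0968
yellow [ 343   35    8  156 1047] [0.5424 0.2417 0.095 ] ang -41.7 0.119 cloudz 0.0967
blue [256  37   8 154 934] [0.5    0.1921 0.095 ] ang -41.7 0.118 cloudz 0.0968
blue [221  39  10 152 929] [0.4816 0.1726 0.095 ] ang -41.7 0.118 cloudz 0.0968
brass [179 139   8  10  63] [0.46007076 0.11351063 0.03104733]
brass [ 95 223  37  35 729] [ 4.75156891e-01 -4.35437871e-05  6.02514771e-02]
brass [  0 235  21  30 377] [ 0.36974419 -0.13824322  0.05067639]
brass [ 81 242  26  27 380] [ 0.47038793 -0.02638102  0.07093841]
brass [ 203  379   74   60 2141] [ 0.71265713 -0.06745635  0.03503608]
```

>>> {"op": "arm_command", "data": {
  "series": [-4,8,0,0,0,0,85,-4,8,60,0,0,0,85,-4,8,118,0,0,0,85,-4,8,118,0,0,0,60,-4,8,118,0,0,0,24,-4,8,118,0,0,0,24,-4,8,118,0,0,0,24,-4,8,118,0,0,0,24,-4,8,118,0,0,0,24]
}}

```text
clock: 2.78
ee_pos: [0.6045, 0.1695, 0.1136]
orientation: [[-0.748, 0.664, 0.0], [0.664, 0.748, 0.0], [-0.0, 0.0, -1.0]]
force: [0.6, 0.4, -1.2]
opening: 0.0239
```

>>> {"op": "arm_command", "data": {
  "series": [0.4,9.6,0,0,0,-5,24,1.7,19.1,0,0,0,-10,24,3.7,28.5,0,0,0,-15,24,6.6,37.6,0,0,0,-20,24,10.3,46.5,0,0,0,-25,24,14.7,55,0,0,0,-30,24,19.9,63.1,0,0,0,-35,24,25.7,70.7,0,0,0,-40,24,28.9,74.4,0,0,0,-42.5,24,32.2,77.8,0,0,0,-45,24,32.2,77.8,0,0,0,-45,24]
}}

```text
clock: 4.15
ee_pos: [0.632, 0.2491, 0.1133]
orientation: [[-0.998, -0.059, 0.0], [-0.059, 0.998, 0.0], [-0.0, 0.0, -1.0]]
force: [-0.1, -0.0, 0.1]
opening: 0.0243
```

>>> {"op": "arm_command", "data": {
  "series": [0,3.8,0,0,0,-2,24,0.3,7.7,0,0,0,-4,24,0.6,11.5,0,0,0,-6,24,0.8,13.4,0,0,0,-7,24,1.1,15.3,0,0,0,-8,24,1.1,15.3,0,0,0,-8,24]
}}

```text
clock: 4.9
ee_pos: [0.6298, 0.2645, 0.1133]
orientation: [[-0.98, -0.198, -0.0], [-0.198, 0.98, 0.0], [0.0, 0.0, -1.0]]
force: [0.9, 0.1, 0.3]
opening: 0.0239
```

>>> {"op": "arm_command", "data": {
  "series": [0.1,2,0,0,0,-1,24,0.2,4,0,0,0,-2,24,0.3,6,0,0,0,-3,24,0.3,6,0,0,0,-3,24]
}}

```text
clock: 5.4
ee_pos: [0.629, 0.2662, 0.1133]
orientation: [[-0.969, -0.249, -0.001], [-0.249, 0.968, -0.005], [0.002, -0.005, -1.0]]
force: [1.6, -24.6, 3.6]
opening: 0.0242
```

```bash
cat > slots.py <<'E'
from h import *
s,c=grab("w2"); np.savez("pics/w2.npz",s=s,c=c); P=wcloud(c,s)
for k in ("red","yellow","blue"):
    for st,px in blobs(c,k,200):
        q=onplane(c,s,px,.095); m=q.mean(0); d=np.linalg.svd(q-m,full_matrices=False)[2][0]; d=d*np.sign(-d[0])
        print(k,st,m.round(4),"ang",np.degrees(np.arctan2(d[1],d[0])).round(1),np.ptp((q-m)@d).round(3),"cloudz",np.median(P[px[:,1],px[:,0],2]).round(4))
E
python3 slots.py
```

```text
red [ 422    0   34  239 2361] [0.531  0.2968 0.095 ] ang -169.7 0.113 cloudz 0.0968
red [ 474    0   35  243 2277] [0.5226 0.3226 0.095 ] ang -169.7 0.12 cloudz 0.0968
yellow [ 281    0   27  229 2586] [0.5473 0.2331 0.095 ] ang -169.8 0.103 cloudz 0.0968
yellow [ 341    0   30  233 2716] [0.5413 0.2593 0.095 ] ang -169.8 0.106 cloudz 0.0968
blue [ 147    0   19  220 2149] [0.5577 0.1683 0.095 ] ang -169.8 0.106 cloudz 0.0968
blue [ 200    0   21  223 2352] [0.5538 0.195  0.095 ] ang -169.8 0.103 cloudz 0.0969
```

>>> {"op": "arm_command", "data": {
  "series": [0,-5,0,0,0,0,40,0,-5,0,0,0,0,85,0,-5,0,0,0,0,85,0,-5,0,0,0,0,85,0,-5,-60,0,0,0,85,0,-5,-120,0,0,0,85,0,-5,-140,0,0,0,85,0,-5,-140,0,0,0,85]
}}

```text
clock: 6.45
ee_pos: [0.63, 0.2656, 0.2549]
orientation: [[-0.968, -0.249, 0.003], [-0.249, 0.968, 0.001], [-0.003, 0.0, -1.0]]
force: [-0.0, 0.3, -0.9]
opening: 0.0851
```

```bash
python3 slots.py; python3 - <<'E'
from h import *
f=np.load("pics/w2.npz",allow_pickle=True); s=f["s"].item();c=f["c"].item(); P=wcloud(c,s)
for st,px in blobs(c,"brass",60): print("brass",st,np.median(P[px[:,1],px[:,0]],0).round(4),onplane(c,s,[px.mean(0)],.073).round(4))
print(s["ee_pos"],s["qpos"].round(3))
E
```

```text
red [378  43  17 141 731] [0.5285 0.2962 0.095 ] ang -169.7 0.118 cloudz 0.0968
red [409  48  18 139 753] [0.5232 0.3222 0.095 ] ang -169.8 0.118 cloudz 0.0967
yellow [299  35  15 143 801] [0.5402 0.2318 0.095 ] ang -169.7 0.118 cloudz 0.0968
yellow [331  38  18 142 864] [0.5357 0.2581 0.095 ] ang -169.8 0.118 cloudz 0.0967
blue [222  33  12 141 787] [0.551  0.1675 0.095 ] ang -169.8 0.118 cloudz 0.0968
blue [253  33  14 142 790] [0.5467 0.1939 0.095 ] ang -169.8 0.118 cloudz 0.0968
blue [ 33 272  30  33 732] [ 0.7768 -0.0106  0.095 ] ang 131.2 0.052 cloudz 0.1506
brass [ 69   0  20  17 234] [ 0.4743 -0.027   0.0706] [[ 0.4756 -0.0213  0.073 ]]
brass [ 85   0  34  26 616] [ 4.762e-01 -1.000e-04  5.790e-02] [[0.4796 0.0108 0.073 ]]
brass [   0  177   57   83 2830] [ 0.7161 -0.07    0.0414] [[ 0.7036 -0.0479  0.073 ]]
brass [  1 209  11  11  78] [ 0.7261 -0.1181  0.0514] [[ 0.7147 -0.0965  0.073 ]]
[0.62996277 0.26559865 0.25490942] [ 0.302  0.557  1.373  0.     1.209 -1.52 ]
```

View pics/w2.png

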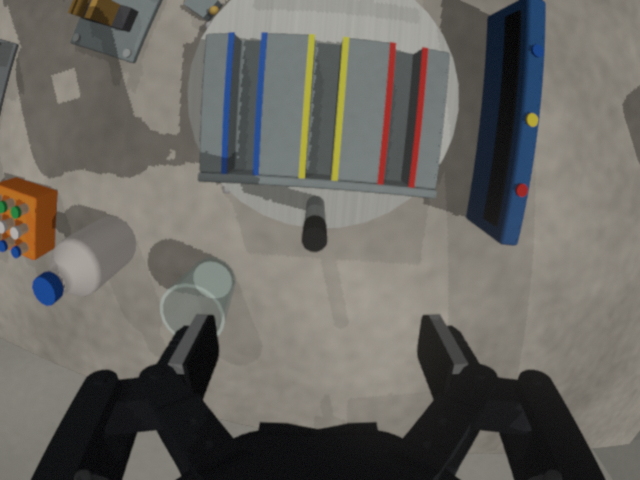

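The table stayed at the stop after release: slots at 190.2° and the post upright at (315,235). Red slot point is about (0.481, 0.301) and yellow about (0.493, 0.237). Next, the stand.

```bash
python3 - <<'E'
from h import *; from station import manip
print(rel(manip.state(),(.58,-.24,.25),80))
E
```

```text
([173.8, -477.1, 21.7], [0.0, 0.0, 24.4])
```

>>> {"op": "arm_command", "data": {
  "series": [174,-477,22,0,0,24,85,174,-477,22,0,0,24,85,174,-477,22,0,0,24,85,174,-477,22,0,0,24,85,174,-477,22,0,0,24,85,174,-477,22,0,0,24,85,174,-477,22,0,0,24,85,174,-477,22,0,0,24,85,174,-477,22,0,0,24,85,174,-477,22,0,0,24,85,174,-477,22,0,0,24,85]
}}

```text
clock: 7.88
ee_pos: [0.5799, -0.2386, 0.2307]
orientation: [[-0.986, 0.165, -0.001], [0.165, 0.986, 0.001], [0.001, 0.001, -1.0]]
force: [-0.1, -0.5, -0.0]
opening: 0.0851
```

```bash
python3 - <<'E'
from h import *
s,c=grab("w3"); np.savez("pics/w3.npz",s=s,c=c); P=wcloud(c,s); print(s["ee_pos"],s["qpos"].round(2))
for k in ("red","yellow","blue","brass"):
  for st,px in blobs(c,k,80):
    q=P[px[:,1],px[:,0]]; m=np.median(q,0); d=np.linalg.svd(q-q.mean(0),full_matrices=False)[2][0]
    print(k,st,m.round(4),np.percentile(q,[2,98],axis=0).round(3).tolist(),np.degrees(np.arctan2(d[1],d[0])).round(1))
E
```

```text
[ 0.57994434 -0.23862872  0.23073497] [-0.5   0.49  1.55  0.    1.09 -1.9 ]
red [316 273  22  16 265] [ 0.6393 -0.2418  0.0669] [[0.633, -0.251, 0.061], [0.646, -0.232, 0.068]] -6.4
red [ 314  291   23   49 1000] [ 0.672  -0.2481  0.0671] [[0.648, -0.26, 0.066], [0.698, -0.236, 0.069]] -10.8
red [314 341  20   9 150] [ 0.7064 -0.2553  0.0672] [[0.701, -0.264, 0.066], [0.712, -0.246, 0.069]] 78.0
yellow [182 269  25  17 294] [ 0.617  -0.3644  0.0665] [[0.611, -0.378, 0.052], [0.623, -0.356, 0.068]] -50.2
yellow [183 287  18  39 453] [ 0.6401 -0.374   0.0671] [[0.624, -0.385, 0.066], [0.662, -0.363, 0.069]] -45.0
blue [598 340  24  30 500] [0.733  0.0258 0.1507] [[0.725, 0.016, 0.138], [0.751, 0.04, 0.152]] 26.0
blue [480 353  12  13 110] [ 0.7585 -0.0852  0.0731] [[0.752, -0.092, 0.07], [0.766, -0.079, 0.075]] 28.8
blue [  0 446  21  33 224] [ 1.5805 -1.9302 -0.3658] [[1.516, -1.937, -0.442], [1.615, -1.924, -0.267]] 1.6
brass [508  56  30  30 780] [ 0.4702 -0.0314  0.062 ] [[0.458, -0.035, 0.033], [0.482, -0.022, 0.075]] 99.0
brass [541  61  17  28 420] [ 0.4742 -0.0053  0.071 ] [[0.462, -0.013, 0.051], [0.486, -0.0, 0.075]] -82.7
brass [ 414  277   84   83 3248] [ 0.6933 -0.1112  0.0475] [[0.688, -0.153, 0.008], [0.756, -0.069, 0.069]] 35.9
```

View pics/w3.png

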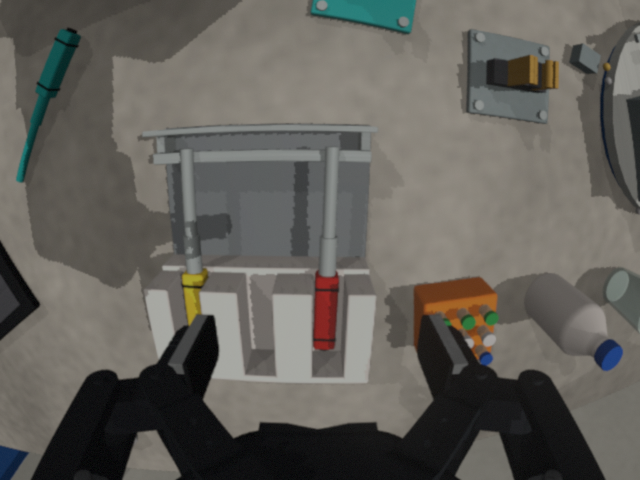

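The stand view shows red lying in the right channel (plug (325,310), shaft up to the tip at (332,150)) and yellow in the left one (tip at (187,150)). The real clip is at (515,72). Next I fit the axes from the depth points.

```bash
cat > probe.py <<'E'
from h import *
def axis(c,s,col,zax):
    """probe lying with axis at height zax: line fit on shaft pts near the plug blob; front of plug"""
    P=wcloud(c,s); B=[px for st,px in blobs(c,col,80)]
    q=np.concatenate([P[p[:,1],p[:,0]] for p in B]); q=q[np.abs(q[:,2]-zax-.0118)<.004]
    return q
E
python3 - <<'E'
from h import *; from probe import axis; from station import manip
f=np.load("pics/w3.npz",allow_pickle=True); s=f["s"].item();c=f["c"].item(); P=wcloud(c,s)
for k,u0,u1 in (("red",316,345),("yellow",176,205)):
    seg=P[155:262,u0:u1].reshape(-1,3); m=(seg[:,2]>.055)&(seg[:,2]<.068); q=seg[m]
    # steel top line
    for lo,hi in ((155,170),(180,200),(205,228),(240,262)):
        r=P[lo:hi,u0:u1].reshape(-1,3); r=r[(r[:,2]>.052)&(r[:,2]<.069)]; t=r[r[:,2]>np.percentile(r[:,2],60)]; print(k,lo,r.mean(0).round(4),len(r),t.mean(0).round(4))
    qp=axis(c,s,k,.055); print("plug",qp.mean(0).round(4),qp[:,0].min().round(4),qp[:,0].max().round(4))
E
```

```text
red 155 [ 0.5337 -0.22    0.0608] 209 [ 0.5338 -0.2198  0.0621]
red 180 [ 0.5567 -0.2247  0.0609] 268 [ 0.5571 -0.2246  0.0622]
red 205 [ 0.5799 -0.2293  0.0609] 303 [ 0.58   -0.2292  0.0623]
red 240 [ 0.6106 -0.2358  0.0624] 386 [ 0.6099 -0.2352  0.0641]
plug [ 0.6702 -0.2476  0.0671] 0.633 0.7126
yellow 155 [ 0.51   -0.3442  0.0604] 197 [ 0.5099 -0.3456  0.062 ]
yellow 180 [ 0.5342 -0.3488  0.0605] 264 [ 0.5337 -0.3499  0.0622]
yellow 205 [ 0.5584 -0.3537  0.0606] 291 [ 0.5577 -0.355   0.0621]
yellow 240 [ 0.5905 -0.3594  0.0621] 366 [ 0.5895 -0.3609  0.064 ]
plug [ 0.6324 -0.371   0.0669] 0.6104 0.6642
```

```bash
python3 - <<'E'
from h import *; from station import manip
print(rel(manip.state(),(.582,-.2300,.0555),78.6))
E
```

```text
([-0.6, 8.7, 194.2], [0.0, -0.0, 1.9])
```

>>> {"op": "arm_command", "data": {
  "series": [-0.6,8.7,60,0,0,2,60,-0.6,8.7,120,0,0,2,50,-0.6,8.7,170,0,0,2,50,-0.6,8.7,194,0,0,2,50,-0.6,8.7,194,0,0,2,50,-0.6,8.7,194,0,0,2,0,-0.6,8.7,194,0,0,2,0,-0.6,8.7,194,0,0,2,0,-0.6,8.7,194,0,0,2,0,-0.6,8.7,194,0,0,2,0,-0.6,8.7,194,0,0,2,0]
}}

```text
clock: 9.3
ee_pos: [0.5826, -0.2316, 0.0389]
orientation: [[-0.98, 0.201, 0.002], [0.201, 0.98, -0.001], [-0.002, -0.0, -1.0]]
force: [0.1, 2.4, 7.6]
opening: 0.0099
```

>>> {"op": "arm_command", "data": {
  "series": [0,0,-10,0,0,0,0,0,0,-20,0,0,0,0,0,0,-20,0,0,0,0]
}}

```text
clock: 9.68
ee_pos: [0.5822, -0.2317, 0.0584]
orientation: [[-0.98, 0.201, 0.001], [0.201, 0.98, -0.001], [-0.002, -0.0, -1.0]]
force: [1.1, 1.2, -1.9]
opening: 0.0096
```

```bash
python3 - <<'E'
from h import *
s,c=grab("w4"); np.savez("pics/w4.npz",s=s,c=c); P=wcloud(c,s); print(s["ee_pos"],s["force"],s["ft_torque"],s["opening"])
for k in ("red",):
  for st,px in blobs(c,k,40):
    q=P[px[:,1],px[:,0]]; print(k,st,np.median(q,0).round(4),np.percentile(q,[2,98],axis=0).round(3).tolist())
for lo,hi in ((155,170),(180,200),(205,228),(240,262)):
    r=P[lo:hi,300:360].reshape(-1,3);t=r[r[:,2]>np.percentile(r[:,2],95)]; print(lo,t.mean(0).round(4))
E
```

```text
[ 0.58223791 -0.23170483  0.05840805] [ 1.12355948  1.1989472  -1.89925393] [ 0.20199905 -0.17236469  0.17042816] 0.009644126260149473
155 [ 0.5222 -0.2128  0.0189]
180 [ 0.5211 -0.2212  0.0905]
205 [ 0.5288 -0.2228  0.0914]
240 [ 0.5406 -0.2252  0.0879]
```

View pics/w4.png

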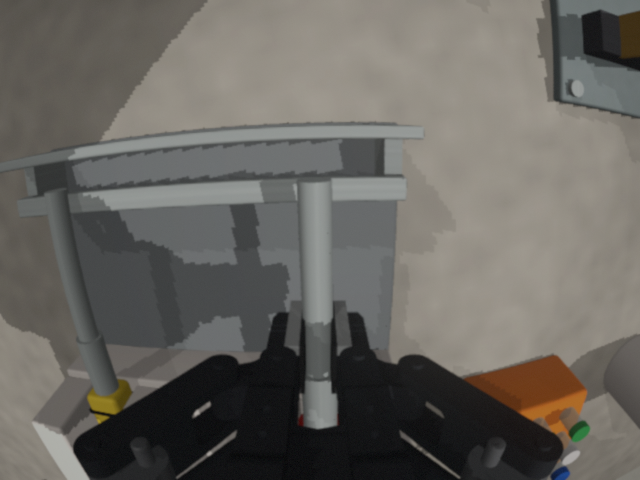

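The red shaft is held between the pads, tip at (316,183), but it looks tilted with the tip up. I'll quantify that.

```bash
cat > tilt.py <<'E'
from h import *
def tilt(P,u0,u1,v0,v1,zlo,zhi):
    q=[]
    for v in range(v0,v1,4):
        r=P[v:v+2,u0:u1].reshape(-1,3); r=r[(r[:,2]>zlo)&(r[:,2]<zhi)]
        if len(r)>6: q.append(r.mean(0)+[0,0,0])
    q=np.array(q); m=q.mean(0); d=np.linalg.svd(q-m)[2][0]; d*=np.sign(-d[0])
    print("pts",len(q),"mean",m.round(4),"heading",np.degrees(np.arctan2(d[1],d[0])).round(1),"pitch up to tip",np.degrees(np.arcsin(d[2])).round(1),"first/last",q[0].round(4),q[-1].round(4))
    return m,d
E
python3 - <<'E'
from tilt import *
f=np.load("pics/w4.npz",allow_pickle=True); s=f["s"].item();c=f["c"].item(); P=wcloud(c,s)
tilt(P,308,324,185,316,.07,.11)
E
```

```text
pts 33 mean [ 0.5436 -0.2255  0.0815] heading 168.3 pitch up to tip 0.6 first/last [ 0.5212 -0.2209  0.0819] [ 0.5679 -0.2305  0.0813]
```

The probe is level (pitch 0.6°). Next, the clip pose from the foot corners and jaw tops already on file.

```bash
python3 - <<'E'
from h import *
f=np.load("pics/w3.npz",allow_pickle=True); s=f["s"].item();c=f["c"].item(); P=wcloud(c,s)
px=np.argwhere((P[...,2]>.005)&(P[...,2]<.02)&(np.abs(P[...,0]-.47)<.075)&(np.abs(P[...,1]+.017)<.075))
q=P[px[:,0],px[:,1]]; r=cv2.minAreaRect((q[:,:2]*1000).astype(np.float32)); print("foot rect",r,len(q))
def jaws(P,n):
    m=(P[...,2]>.068)&(P[...,2]<.08)&(np.abs(P[...,0]-.47)<.03)&(np.abs(P[...,1]+.015)<.03); q=P[m]
    y=q[:,1]; k=np.median(y); a,b=q[y>-.0155],q[y<-.0155]; print(n,len(q),q.mean(0).round(4),a.mean(0).round(4),b.mean(0).round(4),np.percentile(q,[1,99],axis=0).round(4).tolist(), "rect",cv2.minAreaRect((q[:,:2]*1000).astype(np.float32)))
jaws(P,"w3")
for n in("scene","side"): c0=dict(np.load(f"pics/{n}0.npz")); jaws(cloud(c0),n)
f=np.load("pics/w2.npz",allow_pickle=True); jaws(wcloud(f["c"].item(),f["s"].item()),"w2")
f=np.load("pics/w1.npz",allow_pickle=True); jaws(wcloud(f["c"].item(),f["s"].item()),"w1")
E
```

```text
foot rect ((471.4102478027344, -16.097187042236328), (101.28321838378906, 91.02342224121094), 79.72103881835938) 4828
w3 669 [ 0.4719 -0.0161  0.0721] [ 0.4738 -0.0057  0.0719] [ 0.4696 -0.0285  0.0723] [[0.4571, -0.034, 0.0682], [0.4862, 0.0012, 0.0755]] rect ((471.8049011230469, -15.774133682250977), (35.473846435546875, 26.682697296142578), 80.74300384521484)
scene 88 [ 0.473  -0.0155  0.0727] [ 0.4755 -0.0039  0.073 ] [ 0.4707 -0.0266  0.0723] [[0.4574, -0.034, 0.0682], [0.4874, 0.0024, 0.0785]] rect ((471.9862976074219, -15.385494232177734), (37.41810989379883, 28.607099533081055), 77.99581909179688)
side 96 [ 0.4691 -0.015   0.0712] [ 0.4713 -0.0046  0.0712] [ 0.4663 -0.0277  0.0712] [[0.4548, -0.0327, 0.0683], [0.4833, 0.0031, 0.0745]] rect ((469.1617431640625, -14.877300262451172), (36.37975311279297, 25.463516235351562), 78.90826416015625)
w2 347 [ 0.4763 -0.0142  0.072 ] [ 0.4774 -0.0028  0.0721] [ 0.4752 -0.0262  0.072 ] [[0.4674, -0.0329, 0.0682], [0.4868, 0.0021, 0.0758]] rect ((474.6007080078125, -15.526885986328125), (34.94017028808594, 21.17880630493164), 79.5259780883789)
w1 558 [ 0.4723 -0.0148  0.072 ] [ 0.4745 -0.0025  0.0722] [ 0.4703 -0.0255  0.0719] [[0.458, -0.0323, 0.0681], [0.4868, 0.0026, 0.0753]] rect ((472.2120361328125, -15.194999694824219), (34.63316345214844, 26.34731674194336), 79.51644134521484)
```

```bash
python3 - <<'E'
from h import *; from station import manip
s=manip.state()
for z in (.145,.085,.058): print(z,rel(s,(.4376,-.0093,z),79.7,.017))
E
```

```text
0.145 ([186.2, 188.8, -70.4], [-0.0, 0.1, -1.3])
0.085 ([186.3, 188.8, -10.4], [-0.0, 0.1, -1.3])
0.058 ([186.3, 188.8, 16.6], [-0.0, 0.1, -1.3])
```

>>> {"op": "arm_command", "data": {
  "series": [0,0,-35,0,0,0,0,0,0,-70,0,0,0,0,30,30,-75,0,0,-1,0,70,70,-75,0,0,-1.3,0,110,112,-75,0,0,-1.3,0,150,152,-75,0,0,-1.3,0,175,177,-75,0,0,-1.3,0,186,189,-75,0,0,-1.3,0,186,189,-50,0,0,-1.3,0,186,189,-20,0,0,-1.3,0,186,189,-14,0,0,-1.3,0,186,189,-14,0,0,-1.3,0]
}}

```text
clock: 11.22
ee_pos: [0.4381, -0.0094, 0.0713]
orientation: [[-0.984, 0.179, -0.0], [0.179, 0.984, 0.0], [0.0, 0.0, -1.0]]
force: [0.5, -0.7, -2.0]
opening: 0.0104
```

```bash
python3 - <<'E'
from tilt import *
s,c=grab("w5"); np.savez("pics/w5.npz",s=s,c=c); P=wcloud(c,s); print(s["ee_pos"],s["force"],s["opening"])
tilt(P,308,324,185,316,.05,.13)
E
```

```text
[ 0.43808047 -0.00939839  0.07134689] [ 0.48487637 -0.66660609 -1.96331087] 0.01044970127021431
pts 33 mean [ 0.3993 -0.0041  0.0945] heading 169.6 pitch up to tip 0.7 first/last [3.768e-01 1.000e-04 9.480e-02] [ 0.4238 -0.0086  0.0941]
```

View pics/w5.png

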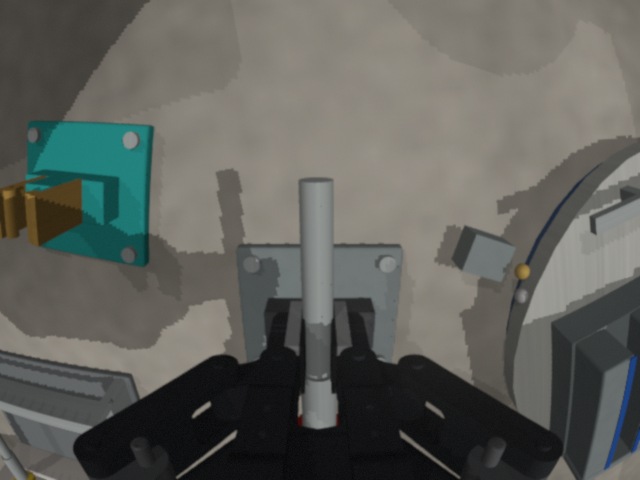

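The probe is centred over the clip's foot (screws at (252,264) and (387,264), shaft at u=317). Pressing down.

>>> {"op": "arm_command", "data": {
  "series": [0,0,8,0,0,0,0,0,0,14,0,0,0,0,0,0,18,0,0,0,0,0,0,22,0,0,0,0,0,0,25,0,0,0,0,0,0,27,0,0,0,0]
}}

```text
clock: 12.02
ee_pos: [0.4374, -0.009, 0.0439]
orientation: [[-0.984, 0.179, -0.001], [0.179, 0.984, 0.0], [0.001, 0.0, -1.0]]
force: [-2.3, 0.5, 2.3]
opening: 0.0097
```

>>> {"op": "arm_command", "data": {
  "series": [0,0,1.5,0,0,0,0,0,0,3,0,0,0,0,0,0,3,0,0,0,0]
}}

```text
clock: 12.4
ee_pos: [0.4371, -0.0089, 0.0421]
orientation: [[-0.984, 0.179, -0.0], [0.179, 0.984, 0.0], [0.0, 0.0, -1.0]]
force: [-7.4, 0.8, 21.7]
opening: 0.0096
```

```bash
python3 - <<'E'
from tilt import *
s,c=grab("w6"); P=wcloud(c,s); print(s["ee_pos"],s["force"],s["opening"])
tilt(P,308,324,185,316,.03,.13)
E
```

```text
[ 0.43711878 -0.00891515  0.04211723] [-7.41229113  0.79164994 21.72777028] 0.009573217567713236
pts 33 mean [ 0.399  -0.0037  0.0633] heading 169.7 pitch up to tip -2.5 first/last [0.3764 0.0004 0.0623] [ 0.4231 -0.0081  0.0644]
```

>>> {"op": "arm_command", "data": {
  "series": [0,0,-2,0,0,0,0,0,0,-2,0,0,0,40,0,0,-2,0,0,0,60,0,0,-2,0,0,0,60,0,0,-2,0,0,0,60,0,0,-40,0,0,0,60,0,0,-100,0,0,0,60,0,0,-140,0,0,0,60,-30,0,-160,0,0,0,60,-60,0,-160,0,0,0,60,-60,0,-160,0,0,0,60]
}}

```text
clock: 13.82
ee_pos: [0.4979, -0.0201, 0.2012]
orientation: [[-0.984, 0.179, 0.001], [0.179, 0.984, -0.0], [-0.001, 0.0, -1.0]]
force: [-0.5, 0.8, -0.5]
opening: 0.0602
```

```bash
python3 - <<'E'
from h import *
s,c=grab("w7"); np.savez("pics/w7.npz",s=s,c=c); P=wcloud(c,s); print(s["ee_pos"],s["force"],s["opening"])
for st,px in blobs(c,"red",60):
    q=P[px[:,1],px[:,0]]; print(st,np.median(q,0).round(4),np.percentile(q,[2,98],axis=0).round(3).tolist())
E
```

```text
[ 0.49787762 -0.02008114  0.20121128] [-0.53220122  0.83351639 -0.50499032] 0.06016540483518379
[305 217  28  18 388] [ 0.4942 -0.0195  0.0717] [[0.488, -0.03, 0.068], [0.5, -0.01, 0.073]]
[ 306  237   26   62 1555] [ 0.5268 -0.0255  0.0719] [[0.503, -0.037, 0.07], [0.553, -0.014, 0.073]]
[307 300  25  12 256] [ 0.5612 -0.0316  0.0718] [[0.555, -0.041, 0.067], [0.569, -0.022, 0.073]]
```

View pics/w7.png

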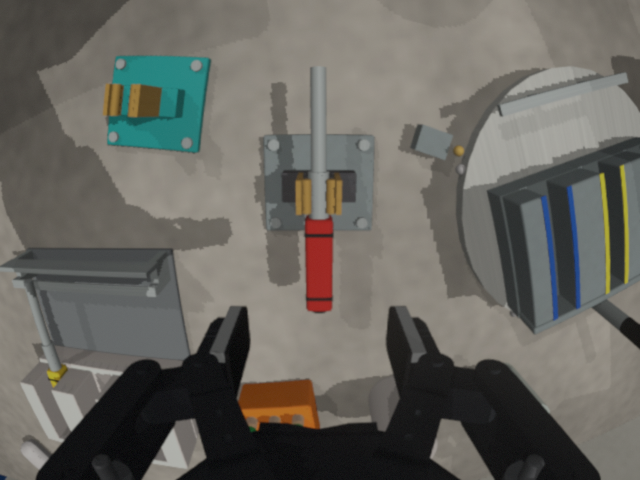

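Red sits level in the brass clip, with its plug from (318,217) to (318,312). I'll regrip it by the plug, 42 mm from the middle, and lift straight up.

```bash
python3 - <<'E'
from h import *; from station import manip
print(rel(manip.state(),(.513,-.0230,.060),79.7))
E
```

```text
([-16.8, -0.2, 159.5], [0.0, -0.0, -0.0])
```

>>> {"op": "arm_command", "data": {
  "series": [-17,0,50,0,0,0,60,-17,0,105,0,0,0,60,-17,0,145,0,0,0,60,-17,0,159.5,0,0,0,60,-17,0,159.5,0,0,0,60,-17,0,159.5,0,0,0,0,-17,0,159.5,0,0,0,0,-17,0,159.5,0,0,0,0,-17,0,159.5,0,0,0,0,-17,0,159.5,0,0,0,0]
}}

```text
clock: 15.12
ee_pos: [0.5139, -0.0229, 0.0429]
orientation: [[-0.984, 0.179, 0.002], [0.179, 0.984, -0.0], [-0.002, 0.0, -1.0]]
force: [-0.1, -0.1, 8.7]
opening: 0.0207
```

>>> {"op": "arm_command", "data": {
  "series": [0,0,-4,0,0,0,0,0,0,-8,0,0,0,0,0,0,-14,0,0,0,0,0,0,-22,0,0,0,0,0,0,-60,0,0,0,0,0,0,-110,0,0,0,0,0,0,-150,0,0,0,0,0,0,-150,0,0,0,0]
}}

```text
clock: 16.12
ee_pos: [0.5144, -0.023, 0.195]
orientation: [[-0.984, 0.179, 0.006], [0.179, 0.984, -0.001], [-0.006, 0.0, -1.0]]
force: [-0.3, -0.5, -2.0]
opening: 0.0212
```

```bash
cat > hold.py <<'E'
import sys
from tilt import *
s,c=grab(sys.argv[1]); np.savez(f"pics/{sys.argv[1]}.npz",s=s,c=c); P=wcloud(c,s); print(s["ee_pos"],s["force"],s["opening"],s["qpos"].round(2))
# points of held probe: near tool line, in tool coords
T=(P-s["ee_pos"])@s["orientation"]
m=(np.abs(T[...,1])<.008)&(np.abs(T[...,2]+.0187)<.03)&(T[...,0]>.02)&(T[...,0]<.16)
q=T[m]; print("n",len(q))
for a in np.arange(.02,.16,.01):
    r=q[(q[:,0]>=a)&(q[:,0]<a+.01)]
    if len(r)>10: print(a.round(2),len(r),"y",((np.percentile(r[:,1],2)+np.percentile(r[:,1],98))/2*1000).round(1),"ztop",(np.percentile(r[:,2],10)*1000).round(1))
print("end x",np.percentile(q[:,0],99.7))
E
python3 hold.py w8
```

```text
[ 0.51437914 -0.02297319  0.19499725] [-0.2887064  -0.46936624 -1.95033183] 0.0211860111512296 [-0.17  0.38  1.87  0.    0.89 -1.56]
n 12061
0.02 1388 y 0.0 ztop -28.8
0.03 1143 y -0.4 ztop -26.0
0.04 1215 y -0.4 ztop -26.0
0.05 1317 y -0.5 ztop -26.1
0.06 1175 y -0.6 ztop -24.7
0.07 1089 y -0.7 ztop -24.2
0.08 1099 y -0.8 ztop -24.3
0.09 1121 y -0.9 ztop -24.3
0.1 1065 y -0.7 ztop -24.4
0.11 1054 y -0.7 ztop -24.4
0.12 395 y -0.7 ztop -24.4
end x 0.12373531782903269
```

Red is held level and straight, with its middle 42 mm along tool x. Now I carry it across and turn it round.

>>> {"op": "arm_command", "data": {
  "series": [11,25,0,0,0,9,0,22,50,0,0,0,19,0,33,75,0,0,0,29,0,44,100,0,0,0,39,0,55,125,0,0,0,49,0,66,150,0,0,0,59,0,77,175,0,0,0,69,0,88,200,0,0,0,79,0,99,225,0,0,0,89,0,110,250,0,0,0,99,0,120,275,0,0,0,109,0,130,298,0,0,0,119,0]
}}

```text
clock: 17.68
ee_pos: [0.4379, 0.2942, 0.1903]
orientation: [[0.638, 0.77, -0.002], [0.77, -0.638, -0.001], [-0.003, -0.001, -1.0]]
force: [0.3, -0.7, -1.0]
opening: 0.0207
```

```bash
python3 - <<'E'
from h import *; from station import manip
s=manip.state(); print(s["qpos"].round(2),s["opening"]); print(rel(s,(.4398,.2936,.150),-79.75,.018))
E
```

```text
[0.47 0.4  1.84 0.   0.9  1.16] 0.02074478849908334
([0.9, 1.9, 58.3], [-0.0, 0.2, 40.1])
```

>>> {"op": "arm_command", "data": {
  "series": [1,2,10,0,0,10,0,1,2,20,0,0,20,0,1,2,40,0,0,30,0,1,2,58,0,0,38,0,1,2,58,0,0,40.1,0,1,2,58,0,0,40.1,0,1,2,58,0,0,40.1,0]
}}

```text
clock: 18.55
ee_pos: [0.4411, 0.2932, 0.1343]
orientation: [[0.983, 0.186, 0.001], [0.186, -0.983, 0.0], [0.001, -0.0, -1.0]]
force: [0.4, 1.1, -1.2]
opening: 0.0209
```

```bash
python3 hold.py w9; python3 - <<'E'
from h import *
f=np.load("pics/w9.npz",allow_pickle=True); s=f["s"].item();c=f["c"].item()
for st,px in blobs(c,"red",80):
    q=onplane(c,s,px,.095); m=q.mean(0); d=np.linalg.svd(q-m,full_matrices=False)[2][0]; print(st,m.round(4),np.degrees(np.arctan2(d[1],d[0])).round(1),((q-s["ee_pos"])@s["orientation"]).mean(0).round(4))
print(rel(s,(.4398,.2936,.070),-79.75,.018))
E
```

```text
[0.44112118 0.29320583 0.13428676] [ 0.42754523  1.05404093 -1.22113544] 0.02094477067994032 [0.46 0.48 1.9  0.   0.76 1.85]
n 12017
0.02 1389 y -0.0 ztop -28.9
0.03 1073 y 0.7 ztop -25.9
0.04 1169 y 0.8 ztop -26.0
0.05 1243 y 0.8 ztop -26.0
0.06 1194 y 0.8 ztop -25.2
0.07 1088 y 1.5 ztop -24.1
0.08 1085 y 1.3 ztop -24.3
0.09 1128 y 1.3 ztop -24.2
0.1 1078 y 1.4 ztop -24.4
0.11 1048 y 1.4 ztop -24.5
0.12 522 y 1.4 ztop -24.3
end x 0.12497175434084627
[ 284    2   10  234 2152] [0.5244 0.3224 0.095 ] -169.8 [ 0.0872 -0.0132  0.0394]
[ 338    2   12  234 1957] [0.5339 0.2966 0.095 ] -169.4 [0.0918 0.0139 0.0393]
[ 85  34  17  19 261] [0.5533 0.4378 0.095 ] 76.6 [ 0.1371 -0.1212  0.0394]
[ 288  277   60   45 1897] [0.4271 0.2896 0.095 ] 98.1 [-0.0145  0.001   0.0393]
[ 289  328   58  100 5244] [0.3764 0.2797 0.095 ] -169.4 [-0.0661  0.0012  0.0392]
([-1.3, -0.6, 82.3], [-0.0, -0.0, 0.5])
```

View pics/w9.png

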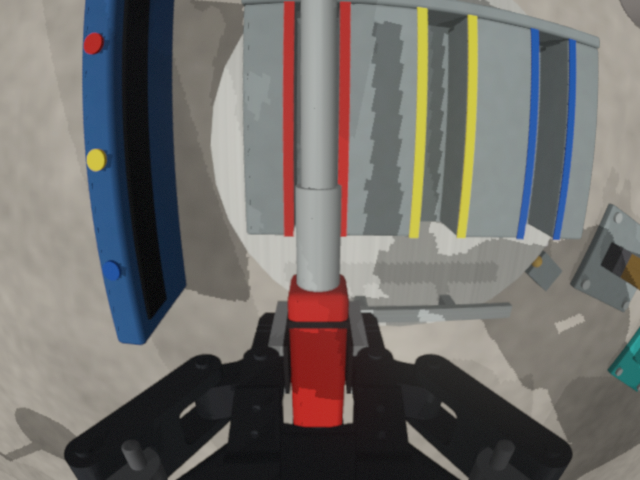

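Red is aligned over the red-edged slot: the shaft at u≈318 sits between the edges at 289 and 343. Lowering.

>>> {"op": "arm_command", "data": {
  "series": [-1.3,-0.6,20,0,0,0.5,0,-1.3,-0.6,40,0,0,0.5,0,-1.3,-0.6,58,0,0,0.5,0,-1.3,-0.6,70,0,0,0.5,0,-1.3,-0.6,78,0,0,0.5,0,-1.3,-0.6,81,0,0,0.5,0,-1.3,-0.6,81,0,0,0.5,0]
}}

```text
clock: 19.48
ee_pos: [0.4398, 0.2937, 0.0535]
orientation: [[0.985, 0.175, 0.001], [0.175, -0.985, 0.001], [0.001, -0.001, -1.0]]
force: [-1.8, 0.7, 2.7]
opening: 0.021
```

>>> {"op": "arm_command", "data": {
  "series": [0,0,1,0,0,0,0,0,0,1,0,0,0,30,0,0,1,0,0,0,45,0,0,1,0,0,0,45,0,0,-20,0,0,0,50,0,0,-70,0,0,0,60,0,0,-130,0,0,0,60,0,0,-160,0,0,0,60,0,0,-160,0,0,0,60]
}}

```text
clock: 20.6
ee_pos: [0.4402, 0.2938, 0.215]
orientation: [[0.984, 0.175, 0.004], [0.175, -0.984, 0.002], [0.004, -0.001, -1.0]]
force: [-1.0, -0.4, 0.2]
opening: 0.06
```

```bash
python3 - <<'E'
from h import *; from station import manip
s,c=grab("w10"); np.savez("pics/w10.npz",s=s,c=c); P=wcloud(c,s); print(s["ee_pos"],s["qpos"].round(2))
for st,px in blobs(c,"red",100):
    q=P[px[:,1],px[:,0]]; print(st,np.median(q,0).round(4),np.percentile(q,[2,98],axis=0).round(3).tolist())
print(rel(s,(.56,-.33,.25),78.6))
E
```

```text
[0.4402264 0.29378   0.2149585] [0.46 0.37 1.82 0.   0.95 1.86]
[294  37   8 164 996] [0.5233 0.3217 0.0968] [[0.468, 0.311, 0.095], [0.579, 0.332, 0.098]]
[ 305   37   35  177 1393] [0.5073 0.2961 0.0964] [[0.456, 0.286, 0.08], [0.583, 0.307, 0.098]]
[146  56  14  13 141] [0.5528 0.4348 0.0991] [[0.548, 0.43, 0.098], [0.557, 0.44, 0.1]]
[ 305  217   26   63 1583] [0.4279 0.2903 0.0818] [[0.402, 0.279, 0.08], [0.452, 0.302, 0.083]]
[306 282  24  12 268] [0.3939 0.2845 0.0818] [[0.388, 0.275, 0.08], [0.399, 0.294, 0.083]]
([8.5, 635.1, -17.1], [0.3, -0.2, -158.5])
```

View pics/w10.png

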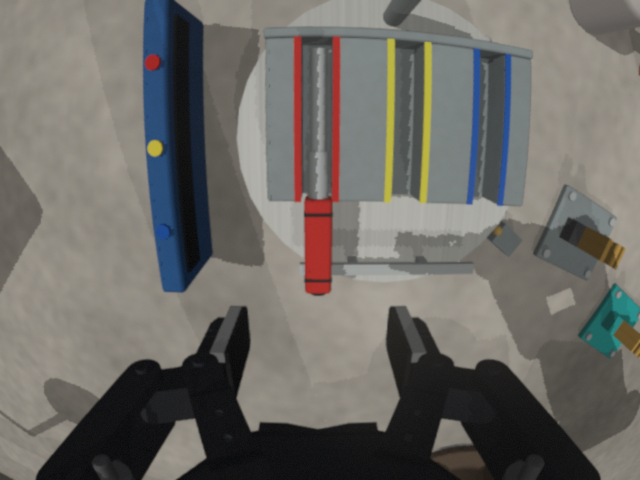

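Red lies in the red slot, with its plug (318,200)–(318,295) out toward the robot and level. Now yellow.

>>> {"op": "arm_command", "data": {
  "series": [0,40,-17,0,0,-10,60,0,90,-17,0,0,-20,60,0,145,-17,0,0,-30,60,0,200,-17,0,0,-40,60,2,255,-17,0,0,-50,60,3,310,-17,0,0,-60,60,4,365,-17,0,0,-70,60,5,420,-17,0,0,-80,60,6,475,-17,0,0,-90,60,7,530,-17,0,0,-100,60,8,585,-17,0,0,-110,60,8,635,-17,0,0,-120,60]
}}

```text
clock: 22.15
ee_pos: [0.5586, -0.3321, 0.2276]
orientation: [[-0.648, 0.761, -0.002], [0.761, 0.648, 0.002], [0.003, -0.001, -1.0]]
force: [1.2, 0.0, 0.5]
opening: 0.0598
```

```bash
python3 - <<'E'
from h import *; from station import manip
s=manip.state(); print(s["qpos"].round(2)); print(rel(s,(.56,-.33,.25),78.6))
E
```

```text
[-0.64  0.53  1.5   0.    1.12 -1.34]
([0.7, 2.5, -3.7], [0.0, -0.2, -38.2])
```

>>> {"op": "arm_command", "data": {
  "series": [0,2,-4,0,0,-10,60,0,2,-4,0,0,-20,60,0,2,-4,0,0,-30,60,0,2,-4,0,0,-38,60,0,2,-4,0,0,-38.2,60,0,2,-4,0,0,-38.2,60]
}}

```text
clock: 22.9
ee_pos: [0.5602, -0.3289, 0.2328]
orientation: [[-0.979, 0.206, -0.001], [0.206, 0.979, 0.001], [0.001, 0.001, -1.0]]
force: [0.4, -0.4, -0.0]
opening: 0.0598
```

```bash
python3 - <<'E'
from h import *
s,c=grab("w11"); np.savez("pics/w11.npz",s=s,c=c); P=wcloud(c,s); print(s["ee_pos"],s["qpos"].round(2))
for st,px in blobs(c,"yellow",80):
    q=P[px[:,1],px[:,0]]; print(st,np.median(q,0).round(4),np.percentile(q,[2,98],axis=0).round(3).tolist())
E
```

```text
[ 0.56020378 -0.32892385  0.23279246] [-0.63  0.53  1.49  0.    1.13 -2.  ]
[280 275  24  17 296] [ 0.6165 -0.3657  0.0666] [[0.61, -0.376, 0.058], [0.623, -0.356, 0.069]]
[ 281  294   24   48 1043] [ 0.6495 -0.3726  0.0671] [[0.625, -0.385, 0.065], [0.676, -0.36, 0.069]]
[285 343  20   9 165] [ 0.684  -0.3794  0.0671] [[0.678, -0.389, 0.066], [0.689, -0.369, 0.069]]
```

View pics/w11.png

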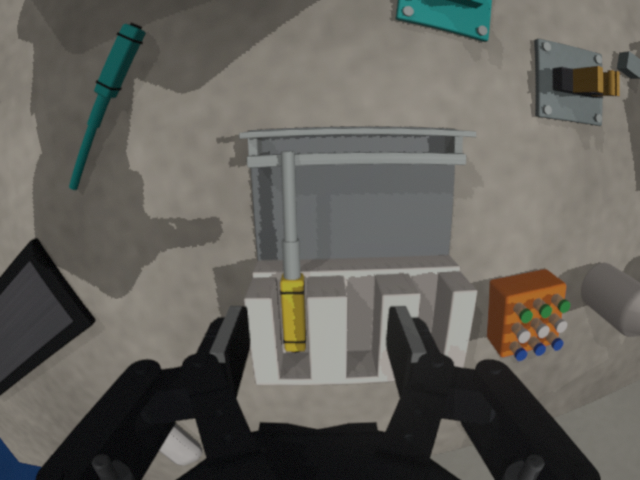

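Yellow is undisturbed: plug (292,312), tip (289,155), in its channel. Grasping its shaft.

```bash
python3 - <<'E'
from h import *; from station import manip
print(rel(manip.state(),(.5597,-.3542,.0565),78.6))
E
```

```text
([-4.8, -25.0, 195.2], [0.0, -0.1, -0.4])
```

>>> {"op": "arm_command", "data": {
  "series": [-5,-25,60,0,0,0,50,-5,-25,120,0,0,0,50,-5,-25,170,0,0,0,50,-5,-25,195,0,0,0,50,-5,-25,195,0,0,0,50,-5,-25,195,0,0,0,0,-5,-25,195,0,0,0,0,-5,-25,195,0,0,0,0,-5,-25,195,0,0,0,0,-5,-25,195,0,0,0,0]
}}

```text
clock: 24.2
ee_pos: [0.5608, -0.3549, 0.0404]
orientation: [[-0.979, 0.203, 0.002], [0.203, 0.979, -0.001], [-0.002, -0.001, -1.0]]
force: [-1.0, 0.5, 7.0]
opening: 0.0096
```

>>> {"op": "arm_command", "data": {
  "series": [0,0,-20,0,0,0,0,0,0,-50,0,0,0,0,0,0,-90,0,0,0,0,0,0,-90,0,0,0,0]
}}

```text
clock: 24.7
ee_pos: [0.5613, -0.3553, 0.1332]
orientation: [[-0.979, 0.203, 0.005], [0.203, 0.979, -0.004], [-0.006, -0.003, -1.0]]
force: [0.3, 0.0, -1.9]
opening: 0.0099
```

```bash
python3 hold.py w12; python3 - <<'E'
from h import *; from station import manip
s=manip.state()
for z in (.145,.088): print(z,rel(s,(.4376,-.0093,z),79.7,.017))
E
```

```text
[ 0.56131207 -0.35528034  0.13323566] [ 0.27852554  0.0029879  -1.92176049] 0.009920231129375973 [-0.66  0.65  1.56  0.    0.93 -2.03]
n 4072
0.02 794 y -1.1 ztop -22.0
0.03 848 y -1.2 ztop -22.1
0.04 925 y -1.3 ztop -22.2
0.05 982 y -1.4 ztop -22.3
0.06 523 y -1.5 ztop -22.1
end x 0.06388601441752675
0.145 ([190.5, 313.3, 2.1], [-0.1, 0.2, -1.4])
0.088 ([190.6, 313.4, 59.1], [-0.1, 0.2, -1.4])
```

>>> {"op": "arm_command", "data": {
  "series": [15,25,0,0,0,0,0,37,60,0,0,0,-1,0,60,100,0,0,0,-1.4,0,85,140,0,0,0,-1.4,0,110,180,0,0,0,-1.4,0,135,220,0,0,0,-1.4,0,160,260,0,0,0,-1.4,0,180,295,0,0,0,-1.4,0,190.5,313.4,10,0,0,-1.4,0,190.5,313.4,35,0,0,-1.4,0,190.5,313.4,57,0,0,-1.4,0,190.5,313.4,57,0,0,-1.4,0]
}}

```text
clock: 26.25
ee_pos: [0.4362, -0.0088, 0.0706]
orientation: [[-0.984, 0.179, -0.004], [0.179, 0.984, 0.001], [0.004, 0.0, -1.0]]
force: [0.1, 0.3, -2.1]
opening: 0.0098
```

```bash
python3 hold.py w13; python3 - <<'E'
from h import *; from station import manip
print(rel(manip.state(),(.4376,-.0093,.061),79.7,.017))
E
```

```text
[ 0.43618899 -0.00877308  0.07060183] [ 0.05415373  0.29686084 -2.11479914] 0.009779884835282113 [-0.17  0.5   2.16  0.    0.48 -1.56]
n 4075
0.02 779 y -1.0 ztop -22.0
0.03 856 y -1.2 ztop -22.2
0.04 915 y -1.2 ztop -22.2
0.05 1001 y -1.2 ztop -22.3
0.06 524 y -1.2 ztop -22.3
end x 0.06394425818883995
([-1.0, -0.2, 27.4], [0.0, -0.1, -0.0])
```

>>> {"op": "arm_command", "data": {
  "series": [-1,0,8,0,0,0,0,-1,0,14,0,0,0,0,-1,0,18,0,0,0,0,-1,0,22,0,0,0,0,-1,0,26,0,0,0,0,-1,0,28,0,0,0,0,-1,0,29.5,0,0,0,0,-1,0,29.5,0,0,0,0]
}}

```text
clock: 27.3
ee_pos: [0.4378, -0.0091, 0.0429]
orientation: [[-0.984, 0.179, -0.0], [0.179, 0.984, 0.0], [0.0, 0.0, -1.0]]
force: [-5.4, 0.9, 20.0]
opening: 0.0096
```

```bash
python3 hold.py w14
```

```text
[ 0.43776501 -0.00906264  0.04293368] [-5.36391645  0.87590046 20.02109435] 0.009617025817010587 [-0.17  0.56  2.18  0.    0.4  -1.56]
n 3976
0.02 767 y -0.8 ztop -20.8
0.03 864 y -1.2 ztop -20.3
0.04 902 y -1.2 ztop -19.7
0.05 955 y -1.0 ztop -19.0
0.06 488 y -1.2 ztop -18.5
end x 0.06424194688872074
```

Same signature as red when it seated: 20 N with a slight tip droop. Releasing, then a look.

>>> {"op": "arm_command", "data": {
  "series": [0,0,-2,0,0,0,0,0,0,-2,0,0,0,40,0,0,-2,0,0,0,60,0,0,-2,0,0,0,60,0,0,-2,0,0,0,60,0,0,-40,0,0,0,60,0,0,-100,0,0,0,60,0,0,-140,0,0,0,60,-30,0,-160,0,0,0,60,-60,0,-160,0,0,0,60,-60,0,-160,0,0,0,60]
}}

```text
clock: 28.72
ee_pos: [0.4984, -0.0202, 0.2022]
orientation: [[-0.984, 0.179, 0.001], [0.179, 0.984, -0.0], [-0.001, 0.0, -1.0]]
force: [-0.7, -0.2, -0.6]
opening: 0.0605
```

```bash
python3 - <<'E'
from h import *
s,c=grab("w15"); np.savez("pics/w15.npz",s=s,c=c); P=wcloud(c,s); print(s["ee_pos"])
for st,px in blobs(c,"yellow",60):
    q=P[px[:,1],px[:,0]]; print(st,np.median(q,0).round(4),np.percentile(q,[2,98],axis=0).round(3).tolist())
print(rel(s,(.513,-.0230,.060),79.7))
E
```

```text
[ 0.49837273 -0.0201761   0.2021771 ]
[619 164   9 118 472] [0.5289 0.2566 0.0967] [[0.478, 0.247, 0.095], [0.589, 0.268, 0.098]]
[599 172  11 121 559] [0.5342 0.2324 0.0967] [[0.482, 0.221, 0.071], [0.594, 0.264, 0.098]]
[305 215  27  19 424] [ 0.4942 -0.0202  0.0717] [[0.488, -0.03, 0.065], [0.501, -0.01, 0.074]]
[ 305  236   27   62 1620] [ 0.5272 -0.0259  0.072 ] [[0.503, -0.038, 0.07], [0.554, -0.014, 0.074]]
[306 299  25  12 279] [ 0.561  -0.0322  0.072 ] [[0.555, -0.042, 0.067], [0.569, -0.022, 0.073]]
([-14.8, -0.2, 160.9], [0.0, 0.0, -0.0])
```

View pics/w15.png

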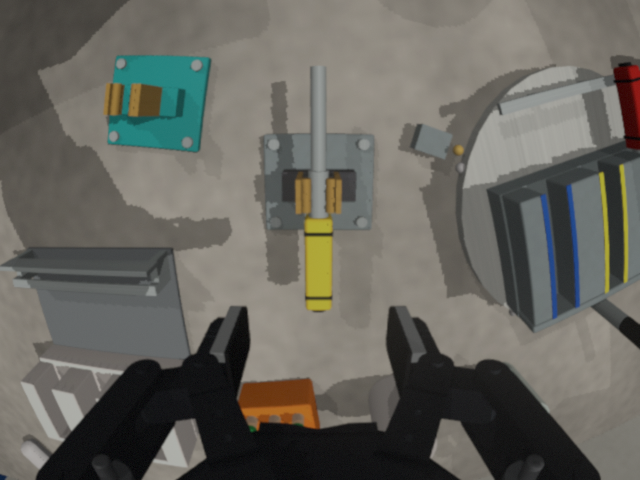

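Yellow is seated in the clip exactly as red was (plug (318,215)–(318,312)), and red is still in its slot. Regripping by the plug.

>>> {"op": "arm_command", "data": {
  "series": [-15,0,50,0,0,0,60,-15,0,105,0,0,0,60,-15,0,145,0,0,0,60,-15,0,160,0,0,0,60,-15,0,160,0,0,0,60,-15,0,160,0,0,0,0,-15,0,160,0,0,0,0,-15,0,160,0,0,0,0,-15,0,160,0,0,0,0,-15,0,160,0,0,0,0]
}}

```text
clock: 30.02
ee_pos: [0.5125, -0.0226, 0.0434]
orientation: [[-0.984, 0.179, 0.002], [0.179, 0.984, -0.0], [-0.002, 0.0, -1.0]]
force: [-1.1, -0.3, 8.0]
opening: 0.0215
```

>>> {"op": "arm_command", "data": {
  "series": [0,0,-4,0,0,0,0,0,0,-8,0,0,0,0,0,0,-14,0,0,0,0,0,0,-22,0,0,0,0,0,0,-60,0,0,0,0,0,0,-110,0,0,0,0,0,0,-150,0,0,0,0,0,0,-150,0,0,0,0]
}}

```text
clock: 31.02
ee_pos: [0.5129, -0.0227, 0.1955]
orientation: [[-0.984, 0.179, 0.006], [0.179, 0.984, -0.001], [-0.006, 0.0, -1.0]]
force: [0.5, -0.5, -2.0]
opening: 0.0213
```

```bash
python3 hold.py w16;  python3 - <<'E'
from h import *; from station import manip
print(rel(manip.state(),(.4519,.2294,.205),-79.75,.018))
E
```

```text
[ 0.51294682 -0.02272552  0.19550436] [ 0.51041952 -0.52883319 -2.02473742] 0.021285406105666507 [-0.17  0.38  1.88  0.    0.88 -1.56]
n 11891
0.02 1338 y 0.0 ztop -28.2
0.03 1140 y -0.5 ztop -25.6
0.04 1207 y -0.5 ztop -25.6
0.05 1372 y -0.5 ztop -25.5
0.06 1065 y -0.9 ztop -23.6
0.07 1050 y -0.8 ztop -23.6
0.08 1115 y -1.0 ztop -23.7
0.09 1080 y -1.0 ztop -23.6
0.1 1075 y -1.0 ztop -23.6
0.11 1016 y -0.9 ztop -23.6
0.12 433 y -1.0 ztop -23.5
end x 0.12400611595397697
([104.3, 237.2, 6.3], [0.2, 0.0, 159.5])
```

>>> {"op": "arm_command", "data": {
  "series": [8,20,0,0,0,9,0,17,40,0,0,0,19,0,26,60,0,0,0,29,0,35,80,0,0,0,39,0,44,100,0,0,0,49,0,53,120,0,0,0,59,0,62,140,0,0,0,69,0,71,160,0,0,0,79,0,80,180,0,0,0,89,0,88,200,0,0,0,99,0,96,220,0,0,0,109,0,104,237,0,0,0,119,0]
}}

```text
clock: 32.58
ee_pos: [0.4512, 0.2297, 0.1909]
orientation: [[0.638, 0.77, -0.003], [0.77, -0.638, -0.001], [-0.002, -0.001, -1.0]]
force: [-0.4, 0.5, -0.6]
opening: 0.0208
```

```bash
python3 - <<'E'
from h import *; from station import manip
s=manip.state(); print(rel(s,(.4519,.2294,.150),-79.75,.018))
E
```

```text
([0.4, 0.8, 58.9], [-0.0, 0.2, 40.1])
```

>>> {"op": "arm_command", "data": {
  "series": [0,1,10,0,0,10,0,0,1,20,0,0,20,0,0,1,40,0,0,30,0,0,1,58,0,0,38,0,0,1,58,0,0,40.1,0,0,1,58,0,0,40.1,0,0,1,58,0,0,40.1,0]
}}

```text
clock: 33.45
ee_pos: [0.453, 0.2286, 0.1348]
orientation: [[0.983, 0.186, 0.001], [0.186, -0.983, 0.0], [0.001, -0.0, -1.0]]
force: [-0.1, -1.0, -0.9]
opening: 0.0209
```

```bash
python3 hold.py w17; python3 - <<'E'
from h import *
f=np.load("pics/w17.npz",allow_pickle=True); s=f["s"].item();c=f["c"].item()
for k in("yellow","red"):
  for st,px in blobs(c,k,80):
    q=onplane(c,s,px,.095); m=q.mean(0); d=np.linalg.svd(q-m,full_matrices=False)[2][0]; print(k,st,m.round(4),np.degrees(np.arctan2(d[1],d[0])).round(1),((q-s["ee_pos"])@s["orientation"]).mean(0).round(4))
print(rel(s,(.4519,.2294,.070),-79.75,.018))
E
```

```text
[0.45295452 0.22864247 0.13475503] [-0.14142183 -1.04240816 -0.90735743] 0.02086595780735086 [0.34 0.46 1.95 0.   0.74 1.72]
n 11900
0.02 1350 y 0.0 ztop -28.3
0.03 1076 y 0.7 ztop -25.4
0.04 1169 y 0.7 ztop -25.5
0.05 1236 y 0.7 ztop -25.5
0.06 1170 y 0.9 ztop -23.9
0.07 1069 y 1.3 ztop -23.6
0.08 1090 y 1.3 ztop -23.6
0.09 1088 y 1.1 ztop -23.6
0.1 1072 y 1.4 ztop -23.6
0.11 1027 y 1.1 ztop -23.6
0.12 553 y 1.3 ztop -23.6
end x 0.1251842273063398
yellow [ 282    2   12  234 2466] [0.5351 0.2581 0.095 ] -170.0 [ 0.0861 -0.0137  0.0398]
yellow [ 336    2   14  234 2083] [0.5462 0.2327 0.095 ] -169.6 [0.0923 0.0134 0.0398]
yellow [ 11 160  14  19 210] [0.4882 0.4269 0.095 ] 109.3 [ 0.0714 -0.1883  0.0398]
yellow [ 288  279   60   46 1999] [0.4375 0.2245 0.095 ] 101.4 [-0.016   0.0012  0.0397]
yellow [ 289  331   58   98 5111] [0.3863 0.2148 0.095 ] -169.3 [-0.0681  0.0013  0.0397]
red [ 180    6   43  241 2730] [0.5131 0.2961 0.095 ] -174.3 [ 0.0715 -0.0551  0.0398]
red [ 157   13   16  222 1906] [0.524  0.3227 0.095 ] -170.0 [ 0.0873 -0.0792  0.0398]
red [  7  59  13  16 166] [0.5531 0.4387 0.095 ] 88.1 [ 0.1375 -0.1878  0.0399]
red [ 181  244   49   86 3166] [0.4367 0.2889 0.095 ] -172.9 [-0.0048 -0.0622  0.0398]
red [192 323  38  23 462] [0.4044 0.284  0.095 ] -67.4 [-0.0374 -0.0635  0.0397]
([-1.0, -0.9, 82.8], [-0.0, -0.0, 0.5])
```

>>> {"op": "arm_command", "data": {
  "series": [-1,-0.9,20,0,0,0.5,0,-1,-0.9,40,0,0,0.5,0,-1,-0.9,58,0,0,0.5,0,-1,-0.9,70,0,0,0.5,0,-1,-0.9,78,0,0,0.5,0,-1,-0.9,81.5,0,0,0.5,0,-1,-0.9,82.5,0,0,0.5,0,-1,-0.9,82.5,0,0,0.5,0]
}}

```text
clock: 34.5
ee_pos: [0.4517, 0.2293, 0.0536]
orientation: [[0.984, 0.176, 0.001], [0.176, -0.984, 0.0], [0.001, -0.0, -1.0]]
force: [-5.3, -3.2, 22.4]
opening: 0.0212
```

>>> {"op": "arm_command", "data": {
  "series": [0,0,-1,0,0,0,0,0,0,-1,0,0,0,30,0,0,-1,0,0,0,40,0,0,-1,0,0,0,40,0,0,-20,0,0,0,40,0,0,-70,0,0,0,60,0,0,-130,0,0,0,60,0,0,-160,0,0,0,60,0,0,-160,0,0,0,60]
}}

```text
clock: 35.62
ee_pos: [0.4523, 0.2296, 0.2139]
orientation: [[0.984, 0.176, 0.004], [0.176, -0.984, 0.002], [0.004, -0.001, -1.0]]
force: [-0.0, -0.6, -0.8]
opening: 0.06
```

```bash
python3 - <<'E'
from h import *; from station import manip
s,c=grab("w18"); np.savez("pics/w18.npz",s=s,c=c); P=wcloud(c,s); print(s["ee_pos"],s["qpos"].round(2))
for k in("yellow","red"):
  for st,px in blobs(c,k,100):
    q=P[px[:,1],px[:,0]]; print(k,st,np.median(q,0).round(4),np.percentile(q,[2,98],axis=0).round(3).tolist())
q=onplane(c,s,[(0,0)],.1)
print(rel(s,(.630,.261,.25),100.2), rel(s,(.630,.261,.25),-79.8))
E
```

```text
[0.4523183  0.22956545 0.2138766 ] [0.34 0.34 1.87 0.   0.93 1.73]
yellow [ 294   37    7  166 1153] [0.5348 0.2576 0.0968] [[0.479, 0.247, 0.091], [0.591, 0.268, 0.098]]
yellow [ 305   37   35  180 1528] [0.52   0.2318 0.0964] [[0.466, 0.221, 0.08], [0.594, 0.242, 0.098]]
yellow [ 79 149  12  14 140] [0.4892 0.4233 0.099 ] [[0.484, 0.418, 0.098], [0.495, 0.429, 0.1]]
yellow [ 305  218   27   64 1676] [0.4393 0.2257 0.0818] [[0.413, 0.214, 0.08], [0.463, 0.238, 0.083]]
yellow [306 284  25  13 293] [0.4045 0.2196 0.0818] [[0.397, 0.21, 0.078], [0.41, 0.229, 0.083]]
red [ 216   40   32  174 1400] [0.5043 0.2965 0.0964] [[0.457, 0.285, 0.076], [0.583, 0.309, 0.098]]
red [203  43  10 160 981] [0.5236 0.3217 0.0967] [[0.468, 0.311, 0.095], [0.579, 0.332, 0.098]]
red [ 76  70  11  13 110] [0.5528 0.4348 0.099 ] [[0.549, 0.43, 0.097], [0.558, 0.44, 0.1]]
red [ 217  214   34   66 1854] [0.4289 0.2924 0.0826] [[0.403, 0.281, 0.07], [0.454, 0.306, 0.085]]
red [222 277  29  17 312] [0.3954 0.2874 0.0832] [[0.388, 0.277, 0.074], [0.401, 0.299, 0.085]]
([180.5, 0.2, -16.6], [-0.4, 0.1, 179.9]) ([180.5, 0.2, -16.6], [-0.0, -0.2, -0.1])
```

View pics/w18.png

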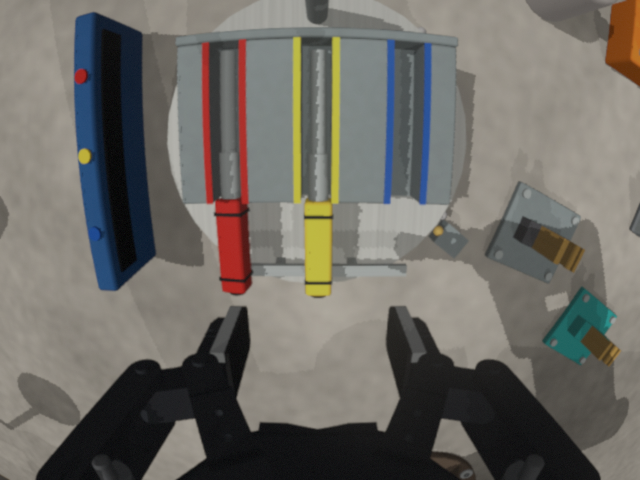

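Both are in: red at plug (233,245), yellow at (318,248), each in its own slot and level. Now I flip the wrist and go to the post.

>>> {"op": "arm_command", "data": {
  "series": [15,0,-17,0,0,-10,60,30,0,-17,0,0,-20,60,45,0,-17,0,0,-30,60,60,0,-17,0,0,-40,60,75,0,-17,0,0,-50,60,90,0,-17,0,0,-60,60,105,0,-17,0,0,-70,60,120,0,-17,0,0,-80,60,135,0,-17,0,0,-90,60,150,0,-17,0,0,-100,60,165,0,-17,0,0,-110,60,180,0,-17,0,0,-120,60]
}}

```text
clock: 37.17
ee_pos: [0.629, 0.2608, 0.2265]
orientation: [[-0.648, 0.761, -0.003], [0.761, 0.648, -0.001], [0.001, -0.003, -1.0]]
force: [-0.9, -0.6, -0.1]
opening: 0.0597
```

>>> {"op": "arm_command", "data": {
  "series": [0,0,0,0,0,-10,60,0,0,0,0,0,-20,60,0,0,0,0,0,-30,60,0,0,0,0,0,-40,60,0,0,0,0,0,-50,60,0,0,0,0,0,-60,60,0,0,0,0,0,-60,60]
}}

```text
clock: 38.05
ee_pos: [0.6285, 0.2607, 0.2269]
orientation: [[-0.985, -0.174, -0.002], [-0.174, 0.985, -0.001], [0.003, -0.0, -1.0]]
force: [-0.4, -0.5, -0.4]
opening: 0.06
```

```bash
python3 - <<'E'
from h import *
s,c=grab("w19"); np.savez("pics/w19.npz",s=s,c=c); P=wcloud(c,s); print(s["ee_pos"],s["qpos"].round(2))
m=(P[...,2]>.135)&(P[...,2]<.16)&(np.hypot(P[...,0]-.63,P[...,1]-.261)<.03); q=P[m]; print(len(q),q.mean(0),np.ptp(q,axis=0))
for k in("yellow","red"):
  for st,px in blobs(c,k,100):
    q=P[px[:,1],px[:,0]]; print(k,st,np.median(q,0).round(4),np.percentile(q,[2,98],axis=0).round(3).tolist())
print(rel(s,(.630,.261,.130),100.2))
E
```

```text
[0.62853918 0.26073003 0.22691185] [ 0.3   0.58  1.41  0.    1.15 -1.45]
805 [0.62848687 0.26086711 0.14706669] [0.01943815 0.01855815 0.01526138]
yellow [304   0  28  17 469] [0.4566 0.2291 0.0819] [[0.449, 0.219, 0.08], [0.464, 0.239, 0.083]]
yellow [ 299   19   33  170 1354] [0.516  0.2318 0.0964] [[0.466, 0.221, 0.079], [0.595, 0.242, 0.098]]
yellow [ 334   31    8  158 1061] [0.5344 0.2576 0.0968] [[0.48, 0.247, 0.09], [0.59, 0.268, 0.099]]
yellow [540 100  12  14 132] [0.4893 0.4233 0.0988] [[0.484, 0.418, 0.097], [0.494, 0.429, 0.1]]
red [390   0  31  25 719] [0.4442 0.2954 0.0822] [[0.433, 0.285, 0.07], [0.454, 0.308, 0.085]]
red [ 386   25   35  164 1288] [0.5039 0.2966 0.0963] [[0.457, 0.285, 0.076], [0.582, 0.309, 0.098]]
red [419  37  10 154 903] [0.524  0.3217 0.0968] [[0.469, 0.311, 0.095], [0.579, 0.332, 0.098]]
red [535 178  11  12 103] [0.5528 0.4346 0.0991] [[0.548, 0.43, 0.098], [0.557, 0.44, 0.101]]
([-1.8, 0.0, 115.6], [-0.0, -0.1, -0.2])
```

>>> {"op": "arm_command", "data": {
  "series": [0,0,50,0,0,0,60,0,0,95,0,0,0,60,0,0,114,0,0,0,60,0,0,114,0,0,0,24,0,0,114,0,0,0,24,0,0,114,0,0,0,24,0,0,114,0,0,0,24,0,-2,114,0,0,1,24,0.1,-4,114,0,0,2,24,0.2,-7,114,0,0,4,24,0.7,-11,114,0,0,6,24,1.1,-15.3,114,0,0,8,24]
}}

```text
clock: 39.6
ee_pos: [0.6304, 0.2462, 0.1149]
orientation: [[-0.999, -0.034, 0.0], [-0.034, 0.999, 0.001], [-0.0, 0.001, -1.0]]
force: [0.0, 3.5, 1.9]
opening: 0.024
```

>>> {"op": "arm_command", "data": {
  "series": [0.3,-7.7,0,0,0,4,24,1.1,-15.3,0,0,0,8,24,2.8,-24.7,0,0,0,13,24,5.4,-34,0,0,0,18,24,8.7,-43,0,0,0,23,24,12.9,-51.6,0,0,0,28,24,17.7,-59.9,0,0,0,33,24,23.3,-67.7,0,0,0,38,24,29.5,-75,0,0,0,43,24,36.4,-81.7,0,0,0,48,24,36.4,-81.7,0,0,0,48,24]
}}

```text
clock: 40.98
ee_pos: [0.5969, 0.1621, 0.1148]
orientation: [[-0.695, 0.719, -0.0], [0.719, 0.695, -0.0], [0.0, -0.0, -1.0]]
force: [0.6, 0.2, 0.9]
opening: 0.0242
```

```bash
python3 - <<'E'
from station import manip; import numpy as np
s=manip.state(); d=s["ee_pos"][:2]-[.522,.242]; print(np.hypot(*d),np.degrees(np.arctan2(d[1],d[0])),np.degrees(np.arctan2(s["orientation"][1,1],s["orientation"][0,1])),s["force"])
E
```

```text
0.1095498708071765 -46.86790308882816 44.0495427284541 [0.60391145 0.15668638 0.91385142]
```

>>> {"op": "arm_command", "data": {
  "series": [0.4,-9.6,0,0,0,5,24,1.7,-19.1,0,0,0,10,24,3.7,-28.5,0,0,0,15,24,6.6,-37.6,0,0,0,20,24,9.2,-44,0,0,0,23.5,24,11.1,-48.2,0,0,0,26,24,12.9,-51.6,0,0,0,28,24,14.7,-55,0,0,0,30,24,16.7,-58.3,0,0,0,32,24,18.8,-61.5,0,0,0,34,24,18.8,-61.5,0,0,0,34,24]
}}

```text
clock: 42.35
ee_pos: [0.5394, 0.1332, 0.1148]
orientation: [[-0.175, 0.985, -0.001], [0.985, 0.175, -0.0], [-0.0, -0.001, -1.0]]
force: [-1.1, -0.5, 0.8]
opening: 0.0242
```

```bash
python3 - <<'E'
from station import manip; import numpy as np
s=manip.state(); d=s["ee_pos"][:2]-[.522,.242]; print(np.hypot(*d),np.degrees(np.arctan2(d[1],d[0])),np.degrees(np.arctan2(s["orientation"][1,1],s["orientation"][0,1])),s["force"])
E
```

```text
0.11020969715749683 -80.90269205165912 10.099660520545187 [-1.09476841 -0.4851814   0.80225884]
```

Past the bump, or nearly. I'll push a few mm further to feel the stop.

>>> {"op": "arm_command", "data": {
  "series": [0.1,-2,0,0,0,1,24,0.2,-4,0,0,0,1,24,0.2,-6,0,0,0,1,24,0.2,-6,0,0,0,1,24]
}}

```text
clock: 42.85
ee_pos: [0.5376, 0.1329, 0.1149]
orientation: [[-0.158, 0.987, 0.008], [0.987, 0.158, 0.001], [-0.0, 0.009, -1.0]]
force: [20.9, 5.1, -14.0]
opening: 0.0242
```

The stop is felt at 21 N, 90° from the loading stop. Letting go and rising.

>>> {"op": "arm_command", "data": {
  "series": [0,4.5,0,0,0,0,24,0,4.5,0,0,0,0,60,0,4.5,0,0,0,0,60,0,4.5,0,0,0,0,60,0,4.5,-50,0,0,0,60,0,4.5,-110,0,0,0,60,0,4.5,-150,0,0,0,60,0,4.5,-150,0,0,0,60]
}}

```text
clock: 43.85
ee_pos: [0.539, 0.1333, 0.2678]
orientation: [[-0.158, 0.987, 0.005], [0.987, 0.158, 0.001], [-0.0, 0.006, -1.0]]
force: [0.6, 0.5, -0.4]
opening: 0.0601
```

```bash
python3 - <<'E'
from h import *
s,c=grab("w20"); np.savez("pics/w20.npz",s=s,c=c); P=wcloud(c,s); print(s["ee_pos"],s["force"])
for k in("yellow","red","blue"):
  for st,px in blobs(c,k,100):
    q=P[px[:,1],px[:,0]];d=np.linalg.svd(q-q.mean(0),full_matrices=False)[2][0]; print(k,st,np.median(q,0).round(4),np.percentile(q,[2,98],axis=0).round(3).tolist(),np.degrees(np.arctan2(d[1],d[0])).round(1))
E
```

```text
[0.53900105 0.13329463 0.26779952] [ 0.62357113  0.47188138 -0.3661072 ]
yellow [300   0  25  27 625] [0.5067 0.3125 0.0818] [[0.496, 0.3, 0.08], [0.517, 0.325, 0.084]] 101.4
yellow [ 297   28   28  150 1068] [0.511  0.2472 0.0963] [[0.501, 0.17, 0.08], [0.522, 0.298, 0.098]] 95.3
yellow [329  39   8 138 802] [0.5374 0.2297 0.0968] [[0.527, 0.173, 0.085], [0.549, 0.285, 0.098]] 100.0
red [375   0  26  30 727] [0.5721 0.3243 0.0818] [[0.561, 0.31, 0.073], [0.584, 0.339, 0.084]] -107.9
red [375  31  27 145 957] [0.5754 0.2586 0.0964] [[0.565, 0.182, 0.079], [0.586, 0.307, 0.098]] -86.0
red [406  42   6 135 691] [0.6015 0.2404 0.0969] [[0.591, 0.185, 0.095], [0.612, 0.296, 0.099]] 99.9
blue [251  43  10 136 678] [0.4741 0.2163 0.0968] [[0.464, 0.162, 0.095], [0.485, 0.272, 0.098]] 100.6
blue [220  46  11 134 763] [0.4477 0.212  0.0967] [[0.437, 0.157, 0.094], [0.459, 0.268, 0.098]] -79.7
blue [488 348  28  23 335] [0.7372 0.0406 0.1499] [[0.597, 0.029, 0.138], [0.752, 0.154, 0.323]] 141.1
```

View pics/w20.png

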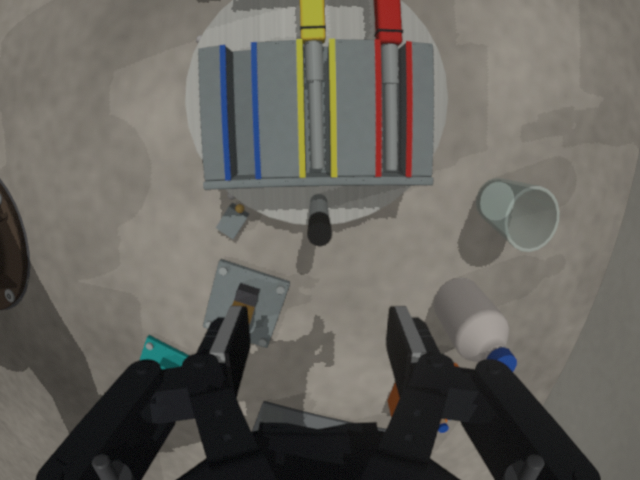

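The table is at the measuring stop (slot edges at 100°, i.e. 90° from loading), with both probes in their slots at the same height. One last look from the scene camera.

```bash
python3 - <<'E'
from h import *; from station import imaging
c=imaging.read_camera("scene"); cv2.imwrite("pics/end.png",c["frame"][:,:,::-1]); P=cloud(c)
for st,px in blobs(c,"red",60)+blobs(c,"yellow",60):
    q=P[px[:,1],px[:,0]]; print(st,np.median(q,0).round(3))
E
```

```text
[462   0  25  48 404] [-0.349 -0.284  0.295]
[417 331  48  23  66] [0.576 0.241 0.097]
[460 360  36  25 387] [0.576 0.339 0.081]
[428 310  47  22  74] [0.511 0.231 0.098]
[424 318  47  23  63] [0.539 0.231 0.098]
[471 338  37  23 387] [0.509 0.33  0.081]
```

View pics/end.png

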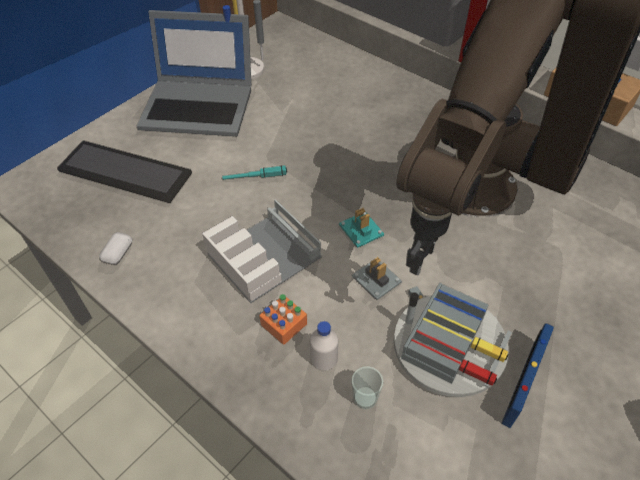

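Both plugs, (478,373) and (490,350), face the readout bar. The bottle, beaker, rack and look-alikes stand where they were, and the robot is clear of everything.

```bash
python3 -c "
from station import job; print(job.job_done())"
```

```text
the job is handed in; nothing more can be done
None
```

The job is handed in after about 44 s of robot time. Only the red and yellow probes were there; there was no blue one.

I swung the table to the loading stop. Red, then yellow, went by the shaft into the spring clip, was let go, and was taken again by the plug, turned round and laid in its own slot. Then I swung the table back to the measuring stop.

**Last checks:**
- **Table:** the stops were felt at about 25 N (loading) and 21 N (measuring), 90° apart. I did not feel the clicks directly. After letting go, the table stayed at the measuring angle.
- **Probes:** both lie in their own slots. Plug tops measured 81–82 mm high, against 81 mm expected, and the plugs face the readout bar.
- **Surroundings:** the bottle, beaker, tube rack and both turquoise look-alikes stand where they were, and the gripper is clear of everything.

**Disagreements:**
- The wrist depth read about 1–2 mm high throughout.
- One oblique view showed red's plug about 1.5 mm higher than yellow's; the final views put them level.
- The finger opening read about 10 mm on the 12 mm shafts, but both were held securely.

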